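# Swap the plate in the middle of the stack with the one in the reader

### The arm

A 6-joint arm with a two-finger parallel gripper is mounted at the origin on a cart in front of the work surface, level with it; the furniture and walls round the work are solid. World frame = base frame: x ahead of the robot, y to its left, z up, the work surface at z = 0. Lengths are in m, angles in rad, forces in N, time in s.
With the tool pointing down it reaches from about 0.375 to 0.975 m from the base axis. Payload 3.8 kg.
Tool frame: the origin (TCP) lies at the very end of the fingers, on their centre line; the grasp point (between the pads) lies 19 mm behind it; z points along the fingers, y is the direction in which the jaws open and shut (so a half turn about z gives the same grasp; the last joint's range is limited). The gripper opens to 85 mm and grips with 20 to 120 N. Pads are 22 mm wide; open, the fingers measure 114 mm over their backs; the gripper's body (76 mm by 85 mm) begins 54 mm behind the grasp point. The pads swing forward as they close: fully open they stand 13 mm farther back than shut.
Start: joints at [-1.241, 0.264, 1.604, -0, 1.274, -0.037], TCP at [0.242, -0.63, 0.231] pointing down, gripper open.
Joint ranges: [-2.63, 2.63], [-0.94, 2.18], [0.31, 2.57], [-1.31, 4.45], [0, 2.66], [-2.55, 2.55]. Speed limits (rad/s): [2.57, 2.57, 3.14, 3.14, 3.14, 3.14].

### API

Orientations are given as a rotation vector (axis times angle).
In Python, from workcell import status, read_camera, camera_info, order gives the robot as it stands.
- The arm moves only by the tool move_arm, never from a script. Its argument "deltas" is a list of rows, each a list of 3 entries, a list of its own where there are three numbers: the turn, a rotation vector about the world's x, y, z as a fraction of full scale, then the shift along the world's x, y, z as a fraction of full scale, then the closure, from -1 (fully open) to 1 (shut), so that 0 is half open. A call has 1 to 20 rows; each row is the pose to reach, as a shift and turn from the pose commanded when the call began; what a row does not reach only later rows make up. Full scale, the value 1, is 0.1 m for a shift and pi/2 rad for a turn. A row lasts 1/8 s, in which the tool goes at most 62.5 mm and 10.7 degrees, less where a joint would pass 70% of its speed; a pose out of reach is approached as far as the arm can. A call with a number of a shift or a turn outside -1 to 1 is refused whole. A call with a gripper value outside its range is refused whole. The fingers move at their own pace and stop on an object; "grip_force" is the grip in N (left out, the last holds). Time passes only in rows, so rows that repeat a pose let the fingers close. It gives the time, the measured TCP pose, the force and the opening at its end, in the units of the state.
- status.read_state(): the state, without advancing time (a new reading comes with each control period).
- read_camera(name): name is "scene" or "top" or "wrist"; returns (picture, depth): 480x640x3 uint8, red, green, blue; 480x640 float32, m along the optical axis (not along the pixel's ray), 0 where there is no reading.
- camera_info(name): a dict with "K" (3x3 intrinsics, pixels), "R" (3x3) and "t" (3): a world point X has camera coordinates R X + t. Camera axes: x right, y down, z forward; pixel columns grow to the right and rows downward; lengths in m; the calibration is good to about 2 mm. The wrist camera is an equidistant fisheye: a pixel r from the principal point sees the ray r / f radians off the axis. A picture is of the moment at which its call begins: read the wrist's pose just before it. camera_info takes no time and is no camera call; for the wrist camera it gives the pose at the moment of the call.
- order.finish_job(): hands the job in, once; it reports no verdict.
The state is a dict: "time": time; "q": joint angles; "joint_vel": joint speeds; "joint_torque": joint torques, N m; "tool_pos": TCP position; "tcp_rot": TCP orientation; "wrist_force": force on the tool from outside, world axes, zero at the start; "torque": the same for the moment, N m; "width": opening from 0.0 (shut) to 1.0 (fully open).
Only numpy, scipy, OpenCV 4.12 (cv2) and the standard library are available. Lean on these libraries where they do the work, as an engineer would, in place of code of your own. Each camera call takes 0.05 s, during which the arm holds its last target. There are 200 camera calls.

### The job

The two sample plates have been mixed up: the one with round wells lies in the middle of the stack, between the long blank plate and the grey cover block, and the one with cross troughs lies in the reader. Swap them, so that the trough plate lies centred and lengthwise on the long plate with the cover block back on top of it in the same way, and the round-well plate lies centred and lengthwise in the reader; the two grey mats are free for parking things on the way. Keep both sample plates level all the time, and leave the long plate where it is at the bottom of the stack.

Things in the scene. Friction and masses are not known exactly. Their poses are not given: they have to be found in the camera images.
- long_plate: Long blank white plate without wells, solid, 160 x 56 x 22 mm (length x width x height), 0.2 kg, loose, lying lengthwise on the stack base; its bare ends show past the plate on it. It stays there. Origin: centre of its underside; x along its length, y across its width, z up. 
- round_plate: Sample plate, white, 118 x 56 x 22 mm, about 0.1 kg, with ten round wells 18 mm across (two rows of five, 10 mm deep). At the start it lies lengthwise on the long plate under the cover; its end wells show past the cover. Grip it across its 56 mm width. Origin: centre of its underside; x along its length, y across its width, z up. 
- trough_plate: Sample plate, white, 118 x 56 x 22 mm, about 0.1 kg, with five troughs across it (12 x 42 mm, 10 mm deep) instead of round wells. At the start it lies lengthwise in the reader. Grip it across its 56 mm width. Origin: centre of its underside; x along its length, y across its width, z up. 
- cover: Cover block, grey, 76 x 56 x 18 mm, about 0.12 kg, with a black grip ridge along the middle of its top, 52 mm long, 14 mm wide and 14 mm high (total height 32 mm), to be pinched across. At the start it lies on top of the stack, centred. Origin: centre of its underside; x along its length, y across its width, z up. 
- stack_base: Fixed low aluminium slab, 180 x 80 mm, top 8 mm above the worktop, on which the stack stands. Origin: centre of its underside, on the worktop; x along its length, z up.
- reader: Fixed low reader: a grey deck 170 x 82 mm, its top 10 mm above the worktop, on which one sample plate lies lengthwise over the dark window between two ribs (4.5 mm high, across the deck, 146 mm clear between them). Behind the deck (+x end) stands a white control housing 42 mm long and 40 mm high, centred at x = 105 mm. Origin: under the centre of the deck, where the plate's centre belongs, on the worktop; x along the deck towards the housing, z up.
- mat_a: Fixed flat grey mat, 130 x 78 x 4 mm, empty, for parking one thing. Origin: centre of its underside, on the worktop; x along its length, z up. The other mat looks the same; either serves for anything.
- mat_b: The second flat grey mat, 130 x 78 x 4 mm, empty, for parking one thing. Origin: centre of its underside, on the worktop; x along its length.
- dispenser: Tall white bench dispenser, fixed, 415 mm high, always in the same place behind the middle of the worktop. Not handled: an obstacle between the places on the left and those on the right, so carry things past its near side or keep clear of it. Origin: centre of its foot on the worktop; it fills about 170 mm to either side of it in world x and 120 mm in world y.

How it is judged:
By the outcome, as a careful person would: the job done as asked, in the order asked, and still so for the second after the job is handed in, with the robot touching nothing.
It also fails if it takes over 136 s, if anything falls off the work surface, if the arm or the gripper's body presses on something with over 40 N, if the wrist force passes 120 N, or if a joint passes its speed limit or range.

## Working session

There is one attempt and no reset: what is moved stays moved. The work goes in short steps, Python scripts to look and compute and a tool call to move; the robot and the scene stay as the last step left them, time stands still between calls to the robot, and variables do not carry over. Pictures are saved under pics/ and viewed, about 12 in all and at most 16, crops included, and the job is handed in when it is done.

Besides the shell and the picture viewer there is one more tool, called after ">>>" by a JSON object that holds its "method" and its "body". move_arm: Moves the arm, as the interface text tells. Its arguments: {"type":"object","properties":{"deltas":{"type":"array","items":{"type":"array"}},"grip_force":{"type":"number"}},"required":["deltas"]}

```bash
mkdir -p pics; ls
python3 - <<'E'
from workcell import status, read_camera, camera_info
import cv2,numpy as np
print(status.read_state())
for n in ("scene","top"):
    p,d=read_camera(n); cv2.imwrite(f"pics/{n}0.png",p[:,:,::-1]); np.savez(f"{n}0.npz",p=p,d=d)
    i=camera_info(n); print(n,i, -np.array(i["R"]).T@i["t"])
E
```

```text
pics
{'time': 0.0, 'q': array([-1.24087930e+00,  2.64762668e-01,  1.60534293e+00,  3.23044738e-05,
        1.27367460e+00, -3.69086606e-02]), 'joint_vel': array([ 0.00078374,  0.00084226, -0.00076587,  0.00167638, -0.0003686 ,
        0.00045518]), 'joint_torque': array([-1.04717976e-03, -5.15119064e+01, -3.67315471e+01, -1.42605204e-04,
        1.27992526e-02, -2.43793657e-06]), 'tool_pos': array([ 0.24186554, -0.62942324,  0.22997237]), 'tcp_rot': array([-3.08676904e+00, -5.72573059e-01,  4.53320664e-04]), 'wrist_force': array([-0.25266719, -0.178365  , -0.15335284]), 'torque': array([-0.03248524, -0.00709451, -0.01323076]), 'width': 0.9997276104815963}
scene {'K': array([[589.04148269,   0.        , 321.92415123],
       [  0.        , 589.04148269, 236.23734787],
       [  0.        ,   0.        ,   1.        ]]), 'R': array([[-0.59824767, -0.80129421, -0.00522609],
       [-0.29411778,  0.22564622, -0.92875105],
       [ 0.74538209, -0.55408607, -0.3706672 ]]), 't': array([0.35677271, 0.24442297, 0.95942955])} [-0.42981402  0.76233333  0.58450169]
top {'K': array([[565.36527297,   0.        , 315.94003297],
       [  0.        , 565.36527297, 230.87151234],
       [  0.        ,   0.        ,   1.        ]]), 'R': array([[ 0.00523228, -0.99997331, -0.00510008],
       [-0.9971607 , -0.0048343 , -0.07514769],
       [ 0.07512103,  0.00547879, -0.99715937]]), 't': array([0.00804341, 0.57744281, 1.51840826])} [0.46169679 0.00251568 1.55752955]
```

View pics/top0.png

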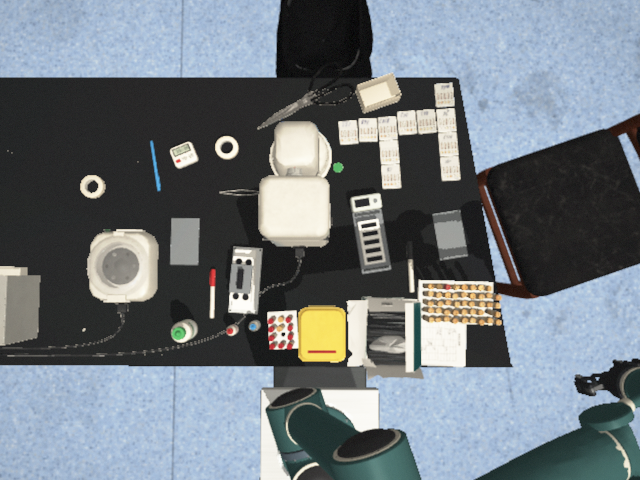

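View pics/scene0.png

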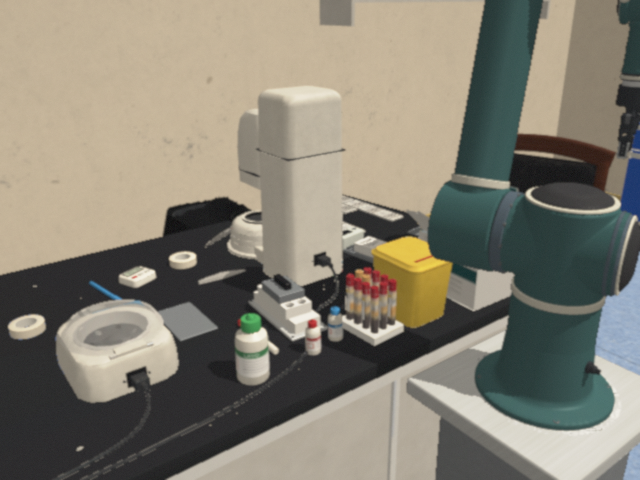

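The top view shows the stack at about (245,280), with the round plate under the grey cover. The reader is at (370,235) with its housing at the top (367,203). Mats are at (185,241) and (450,235), and the dispenser is at (295,190). Next I'll measure them from depth, colour and shape.

```bash
cat > h.py <<'E'
import numpy as np,cv2
from workcell import status, read_camera, camera_info
def ray(i,u,v,z):
    K,R,t=map(np.array,(i["K"],i["R"],i["t"])); c=-R.T@t
    d=R.T@np.linalg.inv(K)@np.array([u,v,1.]); return c+d*(z-c[2])/d[2]
def cloud(i,d):
    K,R,t=map(np.array,(i["K"],i["R"],i["t"])); v,u=np.mgrid[:480,:640]
    P=np.stack([(u-K[0,2])/K[0,0]*d,(v-K[1,2])/K[1,1]*d,d],-1); return (P-t)@R
def rects(i,mask,z,amin=60):
    cs,_=cv2.findContours(mask.astype(np.uint8),cv2.RETR_EXTERNAL,cv2.CHAIN_APPROX_NONE)
    for c in cs:
        if cv2.contourArea(c)<amin: continue
        w=np.array([ray(i,*p[0],z)[:2] for p in c],np.float32)
        (x,y),(a,b),th=cv2.minAreaRect(w)
        if a<b: a,b,th=b,a,th+90
        print("px",c[:,0].mean(0).round(),"xy",round(x,4),round(y,4),"size",round(a*1e3),round(b*1e3),"yaw",round((th+90)%180-90,1))
E
python3 - <<'E'
from h import *
f=np.load("top0.npz");p,d=f["p"],f["d"];i=camera_info("top");C=cloud(i,d);Z=C[...,2]
roi=np.zeros((480,640),bool);roi[175:320,160:480]=1
for lo,hi,z in ((.002,.0065,.004),(.0065,.02,.009),(.025,.038,.032),(.044,.06,.052),(.060,.077,.070),(.077,.1,.084)):
    print(lo,hi); rects(i,roi&(Z>lo)&(Z<hi),z,25)
c=p[:,:,::-1]
a=cv2.resize(c[235:325,205:280],None,fx=5,fy=5,interpolation=2);b=cv2.resize(c[185:275,340:415],None,fx=5,fy=5,interpolation=2)
cv2.imwrite("pics/c1.png",np.hstack([a,b]))
# obstacles: heights map summary
for (u,v) in ((345,330),(320,335),(283,330),(385,335),(212,295),(183,330),(232,330),(253,326),(295,190),(297,240),(410,260),(122,265),(390,175)):
    print((u,v),C[v,u].round(3))
E
```

```text
0.002 0.0065
px [174. 312.] xy 0.3586 0.3878 size 94 41 yaw 86.6
px [338. 298.] xy 0.3967 -0.0469 size 44 37 yaw 54.5
px [405. 289.] xy 0.425 -0.2369 size 60 50 yaw 87.0
px [323. 284.] xy 0.4292 -0.0073 size 56 34 yaw -74.5
px [271. 294.] xy 0.4033 0.1287 size 88 64 yaw 43.2
px [375. 280.] xy 0.4399 -0.1488 size 61 46 yaw 18.3
px [344. 281.] xy 0.4451 -0.0669 size 79 53 yaw 14.3
px [398. 272.] xy 0.4601 -0.2129 size 88 50 yaw -14.3
px [340. 260.] xy 0.5019 -0.0583 size 39 34 yaw -80.3
px [214. 258.] xy 0.4985 0.2911 size 49 23 yaw -13.0
px [347. 241.] xy 0.5471 -0.0732 size 58 31 yaw -63.1
px [338. 232.] xy 0.5725 -0.0491 size 44 28 yaw 61.5
px [210. 234.] xy 0.5672 0.3003 size 63 42 yaw -36.7
px [189. 243.] xy 0.5512 0.3711 size 184 144 yaw 52.5
px [450. 236.] xy 0.5641 -0.3549 size 204 168 yaw 0.3
px [337. 205.] xy 0.6522 -0.0454 size 55 35 yaw 45.0
px [397. 204.] xy 0.6531 -0.2126 size 92 55 yaw -0.4
px [254. 196.] xy 0.6721 0.1845 size 62 25 yaw 0.8
px [430. 191.] xy 0.6909 -0.3094 size 57 42 yaw -80.2
px [449. 180.] xy 0.7163 -0.3598 size 67 39 yaw -89.8
px [393. 186.] xy 0.7077
[... 955 characters left out ...]
 yaw -4.3
px [299. 250.] xy 0.5204 0.0563 size 32 29 yaw 0.3
0.077 0.1
px [379. 318.] xy 0.3483 -0.1542 size 55 12 yaw 82.2
px [386. 312.] xy 0.3621 -0.1702 size 96 8 yaw -89.7
px [388. 300.] xy 0.3929 -0.1807 size 137 18 yaw -89.7
px [239. 278.] xy 0.4489 0.2113 size 52 18 yaw 0.9
(345, 330) [ 0.308 -0.07  -0.006]
(320, 335) [ 0.309 -0.001  0.137]
(283, 330) [0.309 0.098 0.019]
(385, 335) [ 0.306 -0.167  0.097]
(212, 295) [0.402 0.292 0.015]
(183, 330) [0.317 0.346 0.113]
(232, 330) [0.312 0.231 0.054]
(253, 326) [0.323 0.174 0.061]
(295, 190) [0.631 0.052 0.417]
(297, 240) [0.537 0.052 0.287]
(410, 260) [ 0.499 -0.244  0.023]
(122, 265) [0.481 0.508 0.105]
(390, 175) [ 0.735 -0.194  0.004]
```

View pics/c1.png

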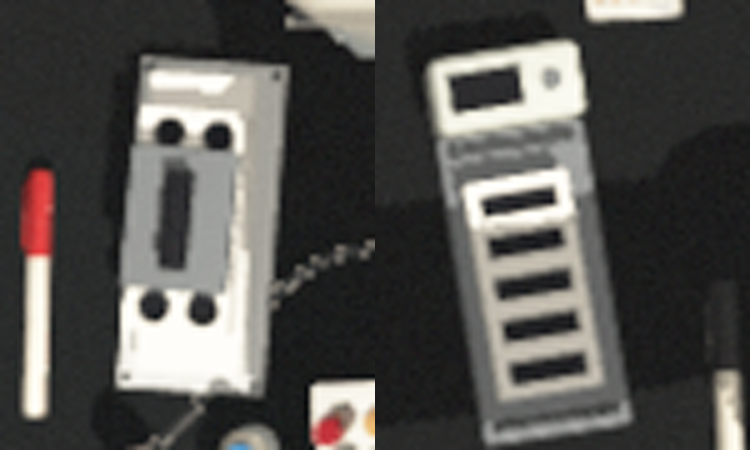

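Measured so far, with sizes and heights matching the given ones:
- Trough plate: (0.550, -0.137), yaw 9.9°.
- Stack: (0.449, 0.209), yaw -4.3°.

I'll move to above the reader first.

>>> {"method": "move_arm", "body": {"deltas": [[[0,0,-0.03],[0.3,0.5,0],-1],[[0,0,-0.06],[0.6,1.0,0],-1],[[0,0,-0.06],[0.6,1.0,0],-1]]}}

```text
time: 0.48
tool_pos: [0.3036, -0.5266, 0.2306]
tcp_rot: [-3.109, -0.432, -0.0]
wrist_force: [-0.1, 0.4, -0.2]
width: 1.003
```

>>> {"method": "move_arm", "body": {"deltas": [[[0,0,-0.03],[0.3,0.5,0],-1],[[0,0,-0.06],[0.6,1.0,0],-1],[[0,0,-0.06],[0.6,1.0,0],-1]]}}

```text
time: 0.85
tool_pos: [0.3633, -0.4279, 0.231]
tcp_rot: [-3.128, -0.286, -0.0]
wrist_force: [-0.7, -0.7, 1.1]
width: 1.001
```

>>> {"method": "move_arm", "body": {"deltas": [[[0,0,0],[0.3,0.5,0],-1],[[0,0,0],[0.6,1.0,0],-1],[[0,0,0],[0.6,1.0,0],-1]]}}

```text
time: 1.23
tool_pos: [0.4232, -0.3287, 0.2312]
tcp_rot: [-3.128, -0.286, -0.0]
wrist_force: [0.4, -0.7, -0.5]
width: 1.0
```

>>> {"method": "move_arm", "body": {"deltas": [[[0,0,0],[0.3,0.5,0],-1],[[0,0,0],[0.6,1.0,0],-1],[[0,0,0],[0.6,1.0,0],-1]]}}

```text
time: 1.6
tool_pos: [0.4833, -0.2294, 0.2312]
tcp_rot: [3.128, 0.286, 0.0]
wrist_force: [-0.9, -0.7, 0.0]
width: 0.997
```

>>> {"method": "move_arm", "body": {"deltas": [[[0,0,0],[0.3,0.5,0],-1],[[0,0,0],[0.68,0.92,0],-1],[[0,0,0],[0.68,0.92,0],-1],[[0,0,0],[0.68,0.92,0],-1],[[0,0,0],[0.68,0.92,0],-1]]}}

```text
time: 2.22
tool_pos: [0.5492, -0.1401, 0.2311]
tcp_rot: [3.129, 0.276, -0.001]
wrist_force: [0.4, 0.1, 0.5]
width: 1.002
```

Run:
```python
from h import *
print(status.read_state()["tool_pos"],status.read_state()["tcp_rot"])
i=camera_info("wrist");print(i,-np.array(i["R"]).T@i["t"])
p,d=read_camera("wrist");cv2.imwrite("pics/w1.png",p[:,:,::-1]);np.savez("w1.npz",p=p,d=d,**i)
f=np.load("top0.npz");p=f["p"].astype(int);i=camera_info("top")
m=(abs(p-p.mean(-1,keepdims=True)).max(-1)<15)&(p.mean(-1)>85)&(p.mean(-1)<180)
for sl in ((slice(200,275),slice(160,206)),(slice(200,275),slice(428,475))):
    k=np.zeros(m.shape,bool);k[sl]=m[sl]; rects(i,cv2.morphologyEx(k.astype(np.uint8),cv2.MORPH_OPEN,np.ones((3,3))),.004,200)
```

```text
[ 0.54920885 -0.14012012  0.23105101] [ 3.12894700e+00  2.76240357e-01 -1.24426217e-03]
{'K': array([[371.64829954,   0.        , 320.97466524],
       [  0.        , 371.64829954, 243.86453229],
       [  0.        ,   0.        ,   1.        ]]), 'R': array([[ 1.76049469e-01, -9.84381194e-01, -4.98825767e-04],
       [-9.37256210e-01, -1.67776374e-01,  3.05617219e-01],
       [-3.00927534e-01, -5.33362214e-02, -9.52154329e-01]]), 't': array([-0.23401239,  0.45075747,  0.53748428])} [ 0.62541681 -0.12606356  0.37389201]
px [184. 241.] xy 0.5492 0.3732 size 127 80 yaw 0.3
px [450. 235.] xy 0.5704 -0.357 size 131 79 yaw 9.2
```

View pics/w1.png

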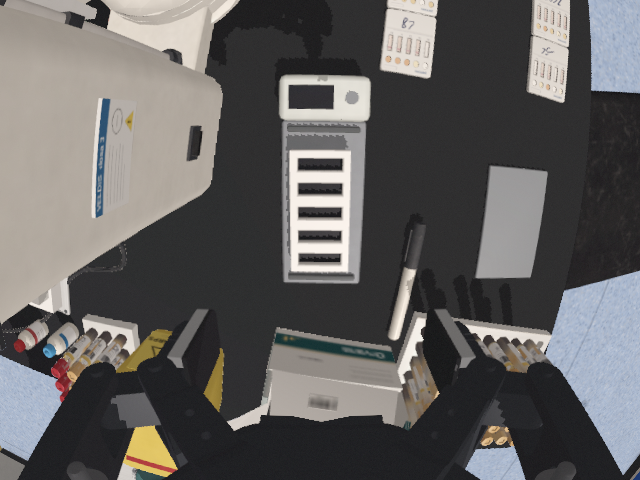

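The wrist view shows the trough plate between the reader's ribs at (320,210), the housing above it at (325,97), and mat B at (512,222). I'll measure the plate and deck by fisheye rays.

```bash
cat >> h.py <<'E'
def fray(i,u,v,z):
    K,R,t=(np.array(i[k]) for k in "KRt"); c=-R.T@t
    a=np.array([u-K[0,2],v-K[1,2]]);r=np.hypot(*a);th=r/K[0,0]
    d=R.T@np.array([*(np.sin(th)*a/max(r,1e-9)),np.cos(th)]); return c+d*(z-c[2])/d[2]
def frect(i,mask,z,box,amin=300):
    m=np.zeros(mask.shape,np.uint8);u0,v0,u1,v1=box;m[v0:v1,u0:u1]=mask[v0:v1,u0:u1]
    cs,_=cv2.findContours(m,cv2.RETR_EXTERNAL,cv2.CHAIN_APPROX_NONE);out=[]
    for c in sorted(cs,key=cv2.contourArea)[::-1][:2]:
        if cv2.contourArea(c)<amin: continue
        w=np.array([fray(i,*p[0],z)[:2] for p in c],np.float32)
        (x,y),(a,b),th=cv2.minAreaRect(w)
        if a<b: a,b,th=b,a,th+90
        print("z",z,"xy",round(x,4),round(y,4),"size",round(a*1e3,1),round(b*1e3,1),"yaw",round((th+90)%180-90,1)); out.append(cv2.boundingRect(c))
    print(out)
E
python3 - <<'E'
from h import *
i=dict(np.load("w1.npz"));p=i["p"].astype(int);g=p.mean(-1)
print(g[120:290:8,288].round(),g[210,275:370:4].round())
op=lambda m:cv2.morphologyEx(m.astype(np.uint8),cv2.MORPH_OPEN,np.ones((3,3)))
frect(i,op(g>200),.032,(270,130,375,290))
frect(i,op(g>75),.010,(270,122,375,290))
frect(i,op(g>200),.040,(270,60,375,122))
frect(i,op(g>90),.004,(470,150,560,290))
E
```

```text
[153.  98. 105. 103. 118. 103. 103. 102. 102. 101. 120. 102. 101. 113.
 101. 110. 110. 160. 159. 128. 161.  47.] [ 47.  45. 135. 102. 240. 240.  58.  57.  58.  60.  61.  61.  60.  62.
  61.  63.  61. 227. 242. 162. 164. 165.  58.  47.]
z 0.032 xy 0.5471 -0.1385 size 117.6 56.3 yaw 9.9
[(290, 151, 61, 121)]
z 0.01 xy 0.5502 -0.1406 size 168.4 82.0 yaw 9.2
[(282, 122, 84, 162)]
z 0.04 xy 0.6529 -0.1253 size 75.9 36.6 yaw -80.8
[(283, 78, 87, 42)]
z 0.004 xy 0.5691 -0.3559 size 130.0 77.9 yaw 9.0
[(476, 166, 72, 113)]
```

>>> {"method": "move_arm", "body": {"deltas": [[[0,0,0],[-0.02,0.01,-0.5],-1],[[0,0,0],[-0.02,0.01,-1.0],-1],[[0,0,0],[-0.02,0.01,-1.0],-1],[[0,0,0],[-0.02,0.01,-1.0],-1]]}}

```text
time: 2.78
tool_pos: [0.5488, -0.138, 0.133]
tcp_rot: [3.128, 0.278, 0.003]
wrist_force: [0.7, -0.4, 1.0]
width: 1.004
```

>>> {"method": "move_arm", "body": {"deltas": [[[0,0,0],[0,0,-0.25],-1],[[0,0,0],[0,0,-0.5],-1],[[0,0,0],[0,0,-0.75],-1],[[0,0,0],[0,0,-0.75],-1],[[0,0,0],[0,0,-0.75],-1],[[0,0,0],[0,0,-0.75],-1]]}}

```text
time: 3.52
tool_pos: [0.5498, -0.1376, 0.0586]
tcp_rot: [3.128, 0.28, 0.006]
wrist_force: [-0.3, 0.7, 0.1]
width: 0.998
```

>>> {"method": "move_arm", "body": {"deltas": [[[0,0,0],[-0.02,-0.01,-0.2],-1],[[0,0,0],[-0.02,-0.01,-0.4],-1],[[0,0,0],[-0.02,-0.01,-0.46],-1],[[0,0,0],[-0.02,-0.01,-0.46],-1],[[0,0,0],[-0.02,-0.01,-0.46],-1]]}}

```text
time: 4.15
tool_pos: [0.547, -0.1384, 0.0114]
tcp_rot: [3.128, 0.28, 0.003]
wrist_force: [0.1, -0.5, 0.1]
width: 0.998
```

Run:
```python
from h import *
print(status.read_state())
p,d=read_camera("wrist");cv2.imwrite("pics/w2.png",p[:,:,::-1])
```

```text
{'time': 4.15, 'q': array([-2.91894749e-01,  2.90004172e-01,  2.02210602e+00,  2.01681947e-05,
        8.27666041e-01,  1.10056073e+00]), 'joint_vel': array([ 0.00164656, -0.00279384, -0.00066164,  0.00029837, -0.00128713,
        0.00035895]), 'joint_torque': array([-2.86573035e-03, -4.41023254e+01, -2.80139351e+01, -1.30804578e-04,
        1.95611460e-02, -2.73467691e-06]), 'tool_pos': array([ 0.54703668, -0.138367  ,  0.01135737]), 'tcp_rot': array([3.12845262e+00, 2.79685692e-01, 2.65668046e-03]), 'wrist_force': array([ 0.05960291, -0.5454061 ,  0.06225853]), 'torque': array([-0.00212988, -0.01167691,  0.03314636]), 'width': 0.9979120305271606}
```

View pics/w2.png

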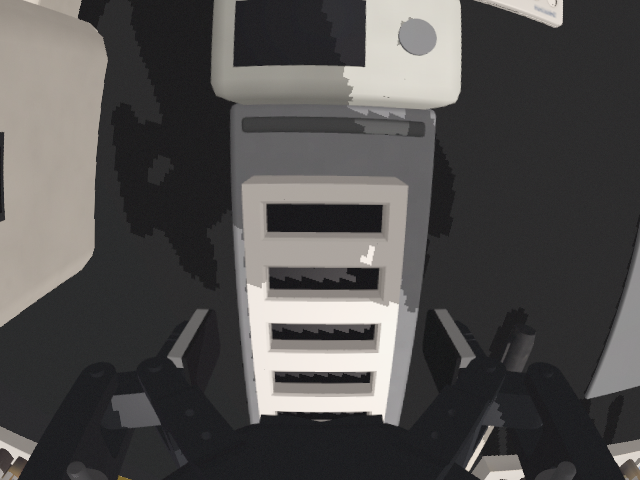

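The fingers at (190,335) and (450,335) straddle the plate evenly, and the plate's third trough lies under the fingers. I'll close and lift.

>>> {"method": "move_arm", "body": {"deltas": [[[0,0,0],[0,0,0],0],[[0,0,0],[0,0,0],1],[[0,0,0],[0,0,0],1],[[0,0,0],[0,0,0],1],[[0,0,0],[0,0,0],1],[[0,0,0],[0,0,0],1]], "grip_force": 40}}

```text
time: 4.95
tool_pos: [0.5467, -0.1383, 0.011]
tcp_rot: [3.129, 0.28, 0.002]
wrist_force: [-0.5, -0.9, 5.2]
width: 0.642
```

>>> {"method": "move_arm", "body": {"deltas": [[[0,0,0],[0,0,0.1],1],[[0,0,0],[0,0,0.3],1],[[0,0,0],[0,0,0.6],1],[[0,0,0],[0,0,0.9],1],[[0,0,0],[0,0,0.9],1]]}}

```text
time: 5.58
tool_pos: [0.5482, -0.1387, 0.103]
tcp_rot: [3.127, 0.28, 0.008]
wrist_force: [-0.1, -0.9, -1.1]
width: 0.645
```

Run:
```python
from h import *
print(status.read_state())
p,d=read_camera("wrist");cv2.imwrite("pics/w3.png",p[:,:,::-1]);np.savez("w3.npz",p=p,d=d,**camera_info("wrist"))
```

```text
{'time': 5.575, 'q': array([-2.91893979e-01,  1.69555030e-01,  1.96922956e+00,  2.46161620e-06,
        9.97212145e-01,  1.10053947e+00]), 'joint_vel': array([-0.00014576,  0.03449609,  0.04611381, -0.00186414, -0.01865999,
       -0.00063478]), 'joint_torque': array([ 3.73749097e-02, -4.32044935e+01, -3.28713977e+01,  2.50947785e-03,
        2.92636575e-01, -1.10269134e-04]), 'tool_pos': array([ 0.5481586 , -0.1387083 ,  0.10300307]), 'tcp_rot': array([3.12702647, 0.27961231, 0.0081553 ]), 'wrist_force': array([-0.13396662, -0.92885034, -1.12773288]), 'torque': array([ 0.00880327, -0.02000381, -0.01507206]), 'width': 0.6454758125678975}
```

View pics/w3.png

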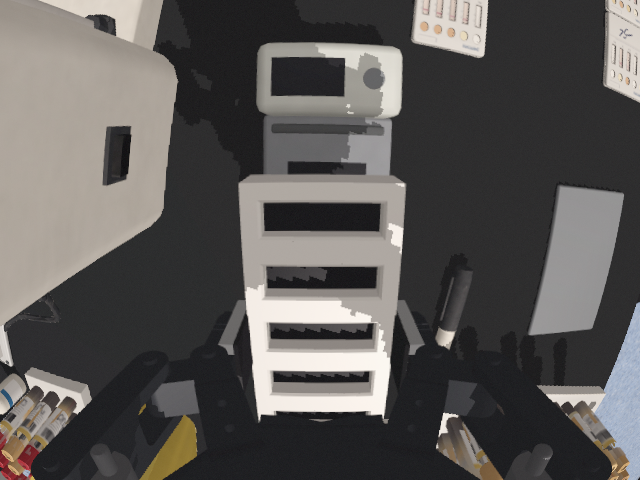

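Plate held level at width 0.645. Now to mat B.

>>> {"method": "move_arm", "body": {"deltas": [[[0,0,0],[0.05,-0.2,0],1],[[0,0,0],[0.1,-0.5,0],1],[[0,0,0],[0.1,-0.8,0],1],[[0,0,0],[0.1,-1.0,0],1]]}}

```text
time: 6.12
tool_pos: [0.5551, -0.2398, 0.0984]
tcp_rot: [-3.128, -0.278, 0.004]
wrist_force: [0.3, 0.8, -1.8]
width: 0.644
```

>>> {"method": "move_arm", "body": {"deltas": [[[0,0,0],[0.05,-0.35,0],1],[[0,0,0],[0.1,-0.7,0],1],[[0,0,0],[0.1,-1.0,0],1],[[0,0,0],[0.1,-1.0,0],1]]}}

```text
time: 6.62
tool_pos: [0.5653, -0.3405, 0.099]
tcp_rot: [-3.129, -0.275, 0.002]
wrist_force: [0.2, 0.3, -1.1]
width: 0.646
```

>>> {"method": "move_arm", "body": {"deltas": [[[0,0,0],[0.02,-0.18,0],1],[[0,0,0],[0.02,-0.18,-0.2],1],[[0,0,0],[0.02,-0.18,-0.5],1],[[0,0,0],[0.02,-0.18,-0.8],1],[[0,0,0],[0.02,-0.18,-0.8],1],[[0,0,0],[0.02,-0.18,-0.8],1]]}}

```text
time: 7.38
tool_pos: [0.5683, -0.3557, 0.0203]
tcp_rot: [-3.129, -0.28, 0.0]
wrist_force: [-0.6, 0.3, -0.8]
width: 0.643
```

>>> {"method": "move_arm", "body": {"deltas": [[[0,0,0],[0,0,-0.08],1],[[0,0,0],[0,0,-0.12],1],[[0,0,0],[0,0,-0.15],1],[[0,0,0],[0,0,-0.15],1],[[0,0,0],[0,0,-0.15],1]]}}

```text
time: 8.0
tool_pos: [0.5681, -0.3561, 0.0054]
tcp_rot: [3.129, 0.28, 0.0]
wrist_force: [0.5, -0.1, -1.5]
width: 0.647
```

>>> {"method": "move_arm", "body": {"deltas": [[[0,0,0],[0,0,0],-0.6],[[0,0,0],[0,0,0],-1],[[0,0,0],[0,0,0],-1],[[0,0,0],[0,0,0],-1]]}}

```text
time: 8.5
tool_pos: [0.5681, -0.3561, 0.0054]
tcp_rot: [3.129, 0.28, 0.0]
wrist_force: [-0.3, 0.2, -0.6]
width: 1.001
```

>>> {"method": "move_arm", "body": {"deltas": [[[0,0,0],[0,0,0.3],-1],[[0,0,0],[0,0,0.7],-1],[[0,0,0],[0,0.2,1.0],-1]]}}

```text
time: 8.88
tool_pos: [0.5687, -0.3374, 0.1073]
tcp_rot: [3.128, 0.277, 0.003]
wrist_force: [0.1, 0.0, -0.7]
width: 1.002
```

>>> {"method": "move_arm", "body": {"deltas": [[[0,0,0],[-0.4,0.5,0.5],-1],[[0,0,0],[-0.85,1.0,0.8],-1],[[0,0,0],[-0.85,1.0,0.8],-1]]}}

```text
time: 9.25
tool_pos: [0.4821, -0.2346, 0.1872]
tcp_rot: [3.128, 0.281, 0.003]
wrist_force: [0.7, -0.3, 0.2]
width: 1.003
```

>>> {"method": "move_arm", "body": {"deltas": [[[0,0,-0.04],[-0.4,0.5,0],-1],[[0,0,-0.08],[-0.84,1.0,0],-1],[[0,0,-0.08],[-0.84,1.0,0],-1]]}}

```text
time: 9.62
tool_pos: [0.3957, -0.1335, 0.1843]
tcp_rot: [-3.139, -0.085, 0.003]
wrist_force: [-0.1, 0.2, 0.3]
width: 1.002
```

>>> {"method": "move_arm", "body": {"deltas": [[[0,0,-0.04],[0,0.5,0],-1],[[0,0,-0.08],[0,1.0,0],-1],[[0,0,-0.08],[0,1.0,0],-1]]}}

```text
time: 10.0
tool_pos: [0.3999, -0.0341, 0.1858]
tcp_rot: [-3.139, 0.107, -0.002]
wrist_force: [-0.9, 0.1, 0.3]
width: 1.001
```

>>> {"method": "move_arm", "body": {"deltas": [[[0,0,0],[0,0.5,0],-1],[[0,0,0],[0,1.0,0],-1]]}}

```text
time: 10.25
tool_pos: [0.4005, 0.0637, 0.1859]
tcp_rot: [3.139, -0.118, 0.003]
wrist_force: [0.4, 0.3, -0.2]
width: 0.993
```

>>> {"method": "move_arm", "body": {"deltas": [[[0,0,0],[0,0.5,0],-1],[[0,0,0],[0,1.0,0],-1],[[0,0,0],[0,1.0,0],-1]]}}

```text
time: 10.62
tool_pos: [0.4003, 0.1659, 0.1857]
tcp_rot: [-3.139, 0.107, -0.002]
wrist_force: [-0.3, 0.4, -0.3]
width: 1.002
```

>>> {"method": "move_arm", "body": {"deltas": [[[0,0,0],[0.49,0.46,0.2],-1],[[0,0,0],[0.49,0.46,0.2],-1],[[0,0,0],[0.49,0.46,0.2],-1],[[0,0,0],[0.49,0.46,0.2],-1]]}}

```text
time: 11.12
tool_pos: [0.4476, 0.2083, 0.2047]
tcp_rot: [3.138, -0.117, -0.002]
wrist_force: [0.5, 0.6, -0.4]
width: 0.999
```

Run:
```python
from h import *
print(status.read_state()["tool_pos"],status.read_state()["tcp_rot"])
i=camera_info("wrist");p,d=read_camera("wrist");cv2.imwrite("pics/w4.png",p[:,:,::-1]);np.savez("w4.npz",p=p,d=d,**i)
```

```text
[0.44760061 0.20832589 0.20474889] [ 3.13843161e+00 -1.16551842e-01 -1.81894904e-03]
```

View pics/w4.png

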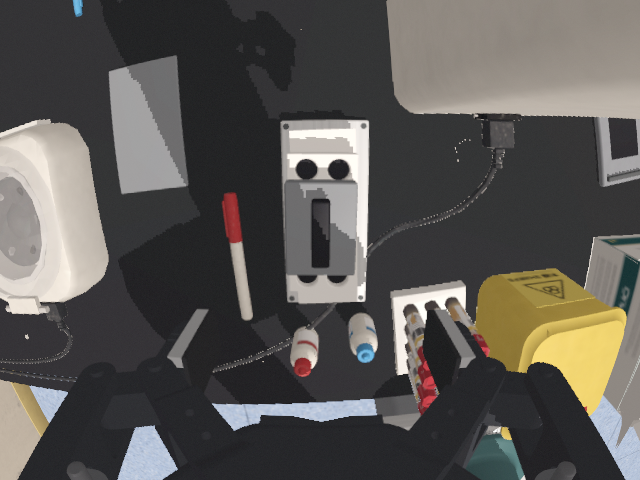

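The wrist view shows the cover at (321,228) with its ridge at (320,233). Round wells show past both ends, the bare long plate shows beyond those, and mat A is at (148,125). Next: measure the cover and the stack edges.

Run:
```python
from h import *
i=dict(np.load("w4.npz"));p=i["p"].astype(int);g=p.mean(-1);d=i["d"]
K,R,t=i["K"],i["R"],i["t"]
v,u=np.mgrid[:480,:640];r=np.hypot(u-K[0,2],v-K[1,2])+1e-9;th=r/K[0,0]
P=np.stack([np.tan(th)*(u-K[0,2])/r*d,np.tan(th)*(v-K[1,2])/r*d,d],-1);Z=((P-t)@R)[...,2]
for lo,hi,z in ((.0775,.092,.084),(.062,.0765,.070),(.062,.095,.070),(.045,.06,.052),(.024,.037,.030),(.024,.095,.030),(.004,.095,.008)):
    print(lo,hi);frect(i,(Z>lo)&(Z<hi),z,(272,100,380,312))
frect(i,(g>90)|((Z>.002)&(Z<.008)&(g>60)),.004,(95,40,200,205))
```

```text
0.0775 0.092
z 0.084 xy 0.4477 0.2093 size 51.8 13.5 yaw -4.7
[(311, 200, 19, 68)]
0.062 0.0765
z 0.07 xy 0.4477 0.2091 size 77.0 55.6 yaw -4.5
[(284, 180, 74, 96)]
0.062 0.095
z 0.07 xy 0.4477 0.2091 size 77.0 55.6 yaw -4.5
[(284, 180, 74, 96)]
0.045 0.06
z 0.052 xy 0.4933 0.2042 size 56.2 23.4 yaw 84.9
z 0.052 xy 0.3948 0.212 size 56.5 15.2 yaw 86.7
[(287, 154, 71, 30), (289, 274, 66, 17)]
0.024 0.037
z 0.03 xy 0.5142 0.2028 size 55.8 19.7 yaw 86.4
z 0.03 xy 0.3999 0.2075 size 71.6 55.4 yaw -2.3
[(289, 129, 67, 24), (298, 229, 59, 75)]
0.024 0.095
z 0.03 xy 0.4442 0.2096 size 160.3 65.2 yaw -3.0
[(284, 129, 74, 175)]
0.004 0.095
z 0.008 xy 0.4375 0.1994 size 190.1 91.9 yaw -3.5
[(280, 120, 100, 192)]
z 0.004 xy 0.5484 0.3738 size 129.9 79.3 yaw -0.7
[(108, 55, 80, 139)]
```

>>> {"method": "move_arm", "body": {"deltas": [[[0,0,0],[0,0.01,-0.4],-0.2],[[0,0,0],[0,0.01,-0.8],-0.2],[[0,0,0],[0,0.01,-1.0],-0.2],[[0,0,0],[0,0.01,-1.0],-0.2],[[0,0,0],[0,0.01,-1.0],-0.2]]}}

```text
time: 11.8
tool_pos: [0.4485, 0.2108, 0.1063]
tcp_rot: [-3.139, 0.115, -0.002]
wrist_force: [0.6, 0.1, -0.1]
width: 0.599
```

>>> {"method": "move_arm", "body": {"deltas": [[[0,0,0],[-0.01,-0.01,-0.2],-0.2],[[0,0,0],[-0.01,-0.01,-0.33],-0.2],[[0,0,0],[-0.01,-0.01,-0.33],-0.2],[[0,0,0],[-0.01,-0.01,-0.33],-0.2]]}}

```text
time: 12.3
tool_pos: [0.4476, 0.2102, 0.073]
tcp_rot: [-3.139, 0.115, -0.002]
wrist_force: [1.0, 0.7, -0.8]
width: 0.599
```

>>> {"method": "move_arm", "body": {"deltas": [[[0,0,0],[0,0,0],0.5],[[0,0,0],[0,0,0],1],[[0,0,0],[0,0,0],1],[[0,0,0],[0,0,0],1],[[0,0,0],[0,0,0],1]]}}

```text
time: 12.92
tool_pos: [0.4477, 0.2101, 0.0729]
tcp_rot: [-3.139, 0.115, -0.002]
wrist_force: [0.2, -0.5, 4.8]
width: 0.149
```

>>> {"method": "move_arm", "body": {"deltas": [[[0,0,0],[0,0,0.1],1],[[0,0,0],[0,0,0.3],1],[[0,0,0],[0,0,0.6],1],[[0,0,0],[0,0,0.6],1]]}}

```text
time: 13.42
tool_pos: [0.4489, 0.2107, 0.1347]
tcp_rot: [-3.137, 0.115, -0.007]
wrist_force: [0.1, 0.8, -0.5]
width: 0.15
```

Run:
```python
from h import *
print(status.read_state()["tool_pos"],status.read_state()["wrist_force"])
i=camera_info("wrist");p,d=read_camera("wrist");cv2.imwrite("pics/w5.png",p[:,:,::-1]);np.savez("w5.npz",p=p,d=d,**i)
```

```text
[0.44886202 0.21067604 0.13466822] [ 0.12945196  0.80912761 -0.54524689]
```

View pics/w5.png

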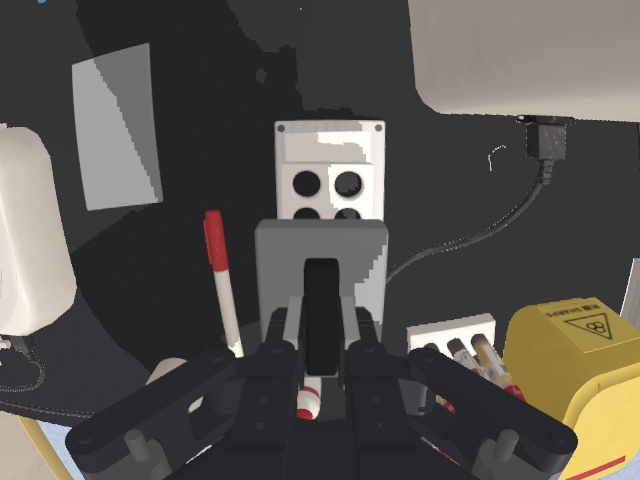

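Cover held level, with the round plate's wells and bare long plate visible beneath. I'll check the clearance between the centrifuge and mat A.

Run:
```python
from h import *
f=np.load("top0.npz");C=cloud(camera_info("top"),f["d"]).reshape(-1,3)
m=(C[:,2]>.03)&(C[:,1]>.35)&(C[:,1]<.6)&(C[:,0]>.38)&(C[:,0]<.65);Q=C[m]
for a in np.arange(.46,.62,.015):
    k=(Q[:,0]>a)&(Q[:,0]<a+.015)
    if k.any(): print(round(a,3),Q[k,1].min().round(3),Q[k,2].max().round(3))
for z in (.03,.07,.11,.2,.3):
    k=(C[:,2]>z)&(C[:,0]>.42)&(abs(C[:,1]-.05)<.125); D=C[k]; print(z,D[:,0].min().round(3),D[:,1].min().round(3),D[:,1].max().round(3))
```

```text
0.46 0.445 0.11
0.475 0.447 0.11
0.49 0.447 0.111
0.505 0.446 0.112
0.52 0.446 0.108
0.535 0.446 0.102
0.55 0.454 0.097
0.565 0.465 0.08
0.03 0.457 -0.057 0.132
0.07 0.462 -0.057 0.131
0.11 0.462 -0.021 0.131
0.2 0.462 -0.021 0.131
0.3 0.462 -0.017 0.13
```

>>> {"method": "move_arm", "body": {"deltas": [[[0,0,0.01],[0.1,0.25,0],1],[[0,0,0.02],[0.3,0.55,0],1],[[0,0,0.03],[0.5,0.85,0],1],[[0,0,0.04],[0.7,1.0,0],1]]}}

```text
time: 13.98
tool_pos: [0.5163, 0.3107, 0.13]
tcp_rot: [3.14, -0.013, -0.005]
wrist_force: [-0.3, -0.3, -1.5]
width: 0.152
```

>>> {"method": "move_arm", "body": {"deltas": [[[0,0,0],[0.2,0.3,0],1],[[0,0,0],[0.39,0.58,-0.1],1],[[0,0,0],[0.39,0.58,-0.4],1],[[0,0,0],[0.39,0.58,-0.7],1],[[0,0,0],[0.39,0.58,-0.9],1],[[0,0,0],[0.39,0.58,-0.9],1],[[0,0,0],[0.39,0.58,-0.9],1]]}}

```text
time: 14.85
tool_pos: [0.5566, 0.3681, 0.0429]
tcp_rot: [-3.141, 0.016, -0.001]
wrist_force: [-0.9, -0.9, -0.9]
width: 0.149
```

>>> {"method": "move_arm", "body": {"deltas": [[[0,0,0],[0,0,-0.1],1],[[0,0,0],[0,0,-0.17],1],[[0,0,0],[0,0,-0.17],1],[[0,0,0],[0,0,-0.17],1]]}}

```text
time: 15.35
tool_pos: [0.556, 0.3678, 0.0252]
tcp_rot: [3.141, -0.016, -0.0]
wrist_force: [0.5, 0.4, -1.5]
width: 0.149
```

>>> {"method": "move_arm", "body": {"deltas": [[[0,0,0],[0,0,0],0.4],[[0,0,0],[0,0,0],0],[[0,0,0],[0,0,0],0],[[0,0,0],[0,0,0.2],0],[[0,0,0],[0,0,0.6],-0.5],[[0,0,0],[0,0,1.0],-1],[[0,0,0],[0,0,1.0],-1]]}}

```text
time: 16.23
tool_pos: [0.5596, 0.3701, 0.1323]
tcp_rot: [-3.136, 0.016, -0.015]
wrist_force: [-0.5, -0.5, 0.2]
width: 0.996
```

>>> {"method": "move_arm", "body": {"deltas": [[[0,0,-0.02],[-0.3,-0.5,0.2],-1],[[0,0,-0.04],[-0.6,-1.0,0.3],-1],[[0,0,-0.04],[-0.6,-1.0,0.3],-1]]}}

```text
time: 16.6
tool_pos: [0.4935, 0.265, 0.1552]
tcp_rot: [3.138, -0.118, -0.003]
wrist_force: [-0.0, -0.7, 0.1]
width: 1.002
```

>>> {"method": "move_arm", "body": {"deltas": [[[0,0,0],[-0.3,-0.3,0.2],-1],[[0,0,0],[-0.51,-0.6,0.4],-1],[[0,0,0],[-0.51,-0.6,0.4],-1],[[0,0,0],[-0.51,-0.6,0.4],-1],[[0,0,0],[-0.51,-0.6,0.4],-1]]}}

```text
time: 17.23
tool_pos: [0.4454, 0.2086, 0.1947]
tcp_rot: [3.139, -0.114, -0.001]
wrist_force: [1.1, 0.0, -0.3]
width: 0.998
```

```bash
cat >> h.py <<'E'
def fz(i):
    K,R,t,d=i["K"],i["R"],i["t"],i["d"]
    v,u=np.mgrid[:480,:640];r=np.hypot(u-K[0,2],v-K[1,2])+1e-9;th=r/K[0,0]
    P=np.stack([np.tan(th)*(u-K[0,2])/r*d,np.tan(th)*(v-K[1,2])/r*d,d],-1);return ((P-t)@R)[...,2]
E
python3 - <<'E'
from h import *
s=status.read_state();print(s["tool_pos"],s["tcp_rot"])
i=camera_info("wrist");p,d=read_camera("wrist");cv2.imwrite("pics/w6.png",p[:,:,::-1]);np.savez("w6.npz",p=p,d=d,**i);i=dict(i,d=d)
Z=fz(i);B=(260,100,400,320)
for lo,hi,z in ((.045,.06,.052),(.024,.037,.030),(.024,.06,.030)): print(lo,hi);frect(i,(Z>lo)&(Z<hi),z,B)
E
```

```text
[0.44535808 0.20858463 0.19465865] [ 3.13939999e+00 -1.13711353e-01 -1.28993072e-03]
0.045 0.06
z 0.052 xy 0.4462 0.2081 size 118.4 56.4 yaw -4.4
[(286, 151, 74, 143)]
0.024 0.037
z 0.03 xy 0.514 0.2031 size 55.5 20.8 yaw 86.8
z 0.03 xy 0.3874 0.2077 size 56.2 46.5 yaw 88.0
[(288, 126, 69, 26), (297, 257, 62, 49)]
0.024 0.06
z 0.03 xy 0.4444 0.2082 size 159.9 63.4 yaw -2.8
[(286, 126, 74, 180)]
```

View pics/w6.png

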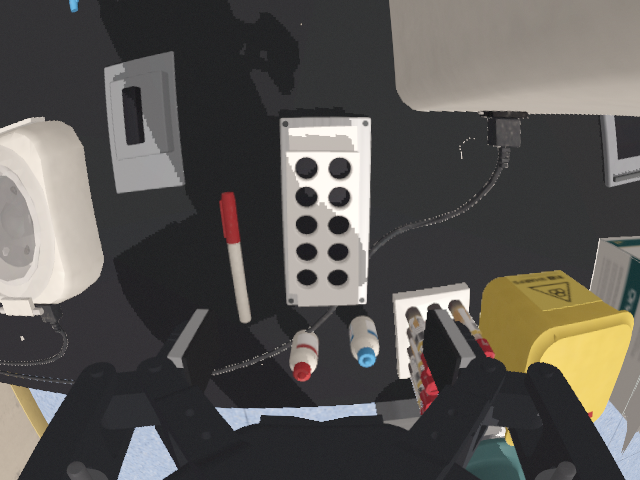

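Round plate at (0.4462, 0.2081), yaw -4.4°; long plate centre at about (0.4444, 0.2082). The cover lies level on mat A at (140,110).

>>> {"method": "move_arm", "body": {"deltas": [[[0,0,0],[0,0,-0.4],-1],[[0,0,0],[0,0,-0.8],-1],[[0,0,0],[0,0,-1.0],-1],[[0,0,0],[0,0,-1.0],-1],[[0,0,0],[0,0,-1.0],-1]]}}

```text
time: 17.9
tool_pos: [0.4458, 0.2084, 0.0958]
tcp_rot: [-3.139, 0.114, -0.001]
wrist_force: [-0.5, 0.2, 0.8]
width: 0.998
```

>>> {"method": "move_arm", "body": {"deltas": [[[0,0,0],[0,0,-0.25],-1],[[0,0,0],[0,0,-0.45],-1],[[0,0,0],[0,0,-0.6],-1],[[0,0,0],[0,0,-0.6],-1],[[0,0,0],[0,0,-0.6],-1]]}}

```text
time: 18.52
tool_pos: [0.4459, 0.2083, 0.0362]
tcp_rot: [-3.139, 0.115, -0.002]
wrist_force: [0.4, -0.1, 0.3]
width: 0.995
```

>>> {"method": "move_arm", "body": {"deltas": [[[0,0,0],[0,0,-0.03],-1],[[0,0,0],[0,0,-0.03],0],[[0,0,0],[0,0,-0.03],1],[[0,0,0],[0,0,-0.03],1],[[0,0,0],[0,0,-0.03],1],[[0,0,0],[0,0,-0.03],1],[[0,0,0],[0,0,-0.03],1]]}}

```text
time: 19.4
tool_pos: [0.4455, 0.2081, 0.0327]
tcp_rot: [-3.139, 0.115, -0.001]
wrist_force: [-0.9, -0.3, 4.6]
width: 0.649
```

>>> {"method": "move_arm", "body": {"deltas": [[[0,0,0],[0,0,0.05],1],[[0,0,0],[0,0,0.15],1],[[0,0,0],[0,0,0.4],1],[[0,0,0],[0,0,0.7],1],[[0,0,0],[0,0,1.0],1],[[0,0,0],[0,0,1.0],1],[[0,0,0],[0,0,1.0],1]]}}

```text
time: 20.27
tool_pos: [0.4444, 0.2077, 0.1316]
tcp_rot: [3.139, -0.115, -0.001]
wrist_force: [-1.2, 0.2, -1.6]
width: 0.646
```

Run:
```python
from h import *
s=status.read_state();print(s["tool_pos"],s["tcp_rot"],s["wrist_force"],s["width"])
i=camera_info("wrist");p,d=read_camera("wrist");cv2.imwrite("pics/w7.png",p[:,:,::-1]);np.savez("w7.npz",p=p,d=d,**i)
```

```text
[0.44443013 0.2076643  0.13161365] [ 3.13910587e+00 -1.14562998e-01 -1.36537073e-03] [-1.20566934  0.15874853 -1.55161749] 0.6458448391237729
```

View pics/w7.png

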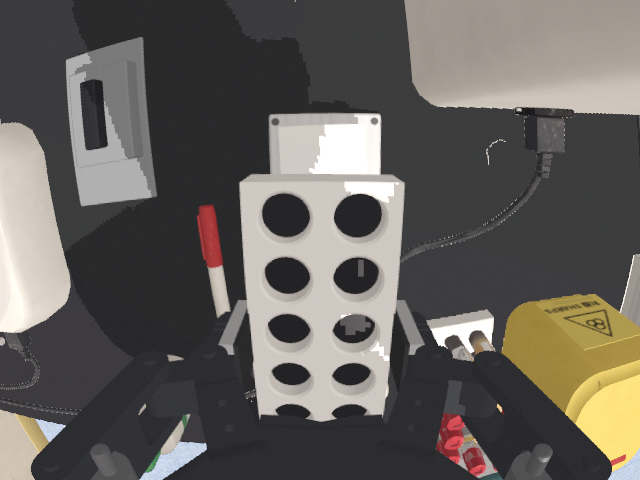

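>>> {"method": "move_arm", "body": {"deltas": [[[0,0,0],[-0.1,-0.1,0.25],1],[[0,0,0],[-0.3,-0.3,0.5],1],[[0,0,0],[-0.45,-0.55,0.6],1],[[0,0,0],[-0.45,-0.8,0.6],1]]}}

```text
time: 20.82
tool_pos: [0.3988, 0.1273, 0.1916]
tcp_rot: [3.139, -0.113, -0.002]
wrist_force: [0.3, -0.3, -1.5]
width: 0.641
```

>>> {"method": "move_arm", "body": {"deltas": [[[0,0,0.03],[0,-0.3,0],1],[[0,0,0.05],[0,-0.65,0],1],[[0,0,0.076],[0,-1.0,0],1]]}}

```text
time: 21.2
tool_pos: [0.3988, 0.0269, 0.1906]
tcp_rot: [-3.141, -0.076, 0.005]
wrist_force: [0.3, 0.2, -0.8]
width: 0.644
```

>>> {"method": "move_arm", "body": {"deltas": [[[0,0,0.03],[0,-0.35,0],1],[[0,0,0.05],[0,-0.7,0],1],[[0,0,0.076],[0,-1.0,0],1],[[0,0,0.076],[0,-1.0,0],1]]}}

```text
time: 21.7
tool_pos: [0.399, -0.0733, 0.1907]
tcp_rot: [-3.131, -0.255, 0.005]
wrist_force: [-0.2, -0.6, -1.7]
width: 0.645
```

>>> {"method": "move_arm", "body": {"deltas": [[[0,0,0],[0.1,-0.3,0],1],[[0,0,0],[0.4,-0.6,0],1],[[0,0,0],[0.7,-0.7,0],1]]}}

```text
time: 22.08
tool_pos: [0.4702, -0.1424, 0.1911]
tcp_rot: [-3.13, -0.257, 0.003]
wrist_force: [1.2, 0.8, -0.2]
width: 0.645
```

>>> {"method": "move_arm", "body": {"deltas": [[[0,0,0],[0.3,0,0],1],[[0,0,0],[0.6,0,-0.2],1],[[0,0,0],[0.79,0,-0.5],1],[[0,0,0],[0.79,0,-0.8],1],[[0,0,0],[0.79,0,-0.8],1],[[0,0,0],[0.79,0,-0.8],1],[[0,0,0],[0.79,0,-0.8],1]]}}

```text
time: 22.95
tool_pos: [0.5501, -0.1422, 0.1139]
tcp_rot: [3.13, 0.26, 0.004]
wrist_force: [0.8, -0.1, -0.6]
width: 0.646
```

Run:
```python
from h import *
s=status.read_state();print(s["tool_pos"],s["tcp_rot"],s["wrist_force"],s["width"])
i=camera_info("wrist");p,d=read_camera("wrist");cv2.imwrite("pics/w8.png",p[:,:,::-1]);np.savez("w8.npz",p=p,d=d,**i);i=dict(i,d=d)
Z=fz(i);B=(220,150,420,420);z=s["tool_pos"][2]
print(np.median(Z[190:200,290:350])-z); m=(p.mean(-1)>120);frect(i,m&(Z>z),z+.0193,B)
```

```text
[ 0.55008593 -0.14219172  0.11394657] [3.12990498 0.25993084 0.00406698] [ 0.80424724 -0.08633049 -0.57486912] 0.6457193851399868
0.019495247759852175
z 0.13324657154496897 xy 0.5585 -0.1403 size 107.4 56.4 yaw 9.3
[(240, 174, 164, 246)]
```

View pics/w8.png

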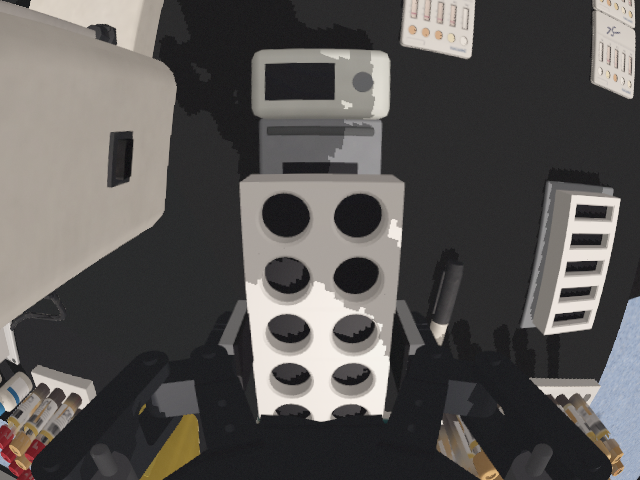

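The round plate is held level over the reader, aligned with its ribs. The trough plate sits on mat B at (585,265). Now I'll lower.

>>> {"method": "move_arm", "body": {"deltas": [[[0,0,0],[0,0.01,-0.2],1],[[0,0,0],[0,0.01,-0.45],1],[[0,0,0],[0,0.01,-0.7],1],[[0,0,0],[0,0.01,-0.85],1],[[0,0,0],[0,0.01,-0.85],1],[[0,0,0],[0,0.01,-0.85],1]]}}

```text
time: 23.75
tool_pos: [0.5501, -0.1414, 0.0284]
tcp_rot: [3.13, 0.26, 0.003]
wrist_force: [0.8, 0.5, -1.3]
width: 0.644
```

>>> {"method": "move_arm", "body": {"deltas": [[[0,0,0],[0,0,-0.08],1],[[0,0,0],[0,0,-0.13],1],[[0,0,0],[0,0,-0.16],1],[[0,0,0],[0,0,-0.16],1],[[0,0,0],[0,0,-0.16],1]]}}

```text
time: 24.38
tool_pos: [0.549, -0.1411, 0.0128]
tcp_rot: [-3.131, -0.26, 0.001]
wrist_force: [-4.6, 0.4, 11.3]
width: 0.648
```

>>> {"method": "move_arm", "body": {"deltas": [[[0,0,0],[0,0,0],-0.6],[[0,0,0],[0,0,0],-1],[[0,0,0],[0,0,0],-1],[[0,0,0],[0,0,0],-1],[[0,0,0],[0,0,0.3],-1],[[0,0,0],[0,0,0.7],-1],[[0,0,0],[0,0,1.0],-1],[[0,0,0],[0,0,1.0],-1],[[0,0,0],[0,0,1.0],-1]]}}

```text
time: 25.5
tool_pos: [0.5484, -0.1409, 0.1104]
tcp_rot: [-3.13, -0.26, 0.002]
wrist_force: [-0.5, 0.2, -0.5]
width: 1.0
```

>>> {"method": "move_arm", "body": {"deltas": [[[0,0,0],[0,-0.4,0.3],-1],[[0,0,0],[0,-0.8,0.6],-1],[[0,0,0],[0,-1.0,0.6],-1],[[0,0,0],[0,-1.0,0.6],-1],[[0,0,0],[0,-1.0,0.6],-1]]}}

```text
time: 26.12
tool_pos: [0.5476, -0.2396, 0.1686]
tcp_rot: [-3.128, -0.26, 0.006]
wrist_force: [0.6, 1.0, -1.1]
width: 0.998
```

Run:
```python
from h import *
s=status.read_state();print(s["tool_pos"],s["tcp_rot"])
i=camera_info("wrist");p,d=read_camera("wrist");cv2.imwrite("pics/w9.png",p[:,:,::-1]);np.savez("w9.npz",p=p,d=d,**i);i=dict(i,d=d)
Z=fz(i)
frect(i,(Z>.026)&(Z<.038),.032,(150,125,300,310)); frect(i,(Z>.006)&(Z<.038),.010,(100,110,300,310))
frect(i,(Z>.019)&(Z<.033),.026,(330,125,520,310))
```

```text
[ 0.54757459 -0.23961561  0.16860846] [-3.12782531 -0.25980141  0.00599827]
z 0.032 xy 0.55 -0.141 size 118.4 58.2 yaw 9.4
[(163, 131, 77, 145)]
z 0.01 xy 0.5483 -0.1418 size 163.7 82.4 yaw 9.0
[(161, 110, 99, 182)]
z 0.026 xy 0.569 -0.3541 size 119.0 59.3 yaw 10.0
[(424, 152, 76, 140)]
```

View pics/w9.png

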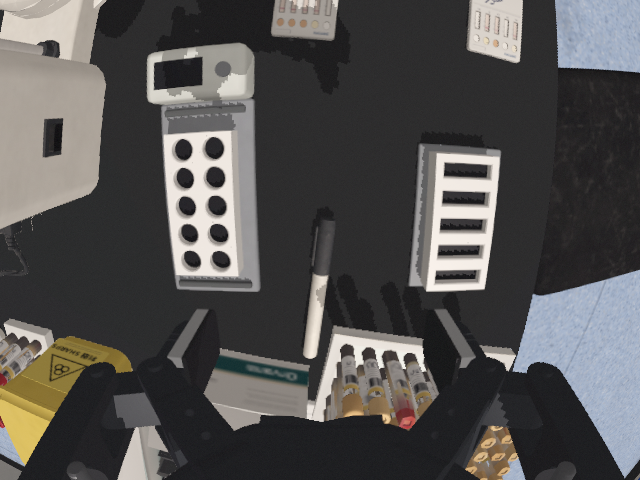

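The round plate is in the reader at (205,205), measured at (0.550, -0.141), yaw 9.4°. The trough plate is on mat B at (460,220). I'll fetch the trough plate.

>>> {"method": "move_arm", "body": {"deltas": [[[0,0,0],[0.1,-0.5,-0.2],-1],[[0,0,0.006],[0.19,-1.0,-0.5],-1],[[0,0,0.006],[0.2,-1.0,-0.7],-1],[[0,0,0.006],[0.2,-1.0,-0.7],-1]]}}

```text
time: 26.68
tool_pos: [0.5669, -0.3385, 0.0976]
tcp_rot: [-3.125, -0.275, 0.008]
wrist_force: [-0.4, -0.1, -0.5]
width: 1.005
```

>>> {"method": "move_arm", "body": {"deltas": [[[0,0,0],[0,-0.17,0],-1],[[0,0,0],[0,-0.17,-0.2],-1],[[0,0,0],[0,-0.17,-0.5],-1],[[0,0,0],[0,-0.17,-0.8],-1],[[0,0,0],[0,-0.17,-0.8],-1],[[0,0,0],[0,-0.17,-0.8],-1]]}}

```text
time: 27.42
tool_pos: [0.5696, -0.3582, 0.0221]
tcp_rot: [3.129, 0.275, 0.001]
wrist_force: [0.7, 0.2, 0.5]
width: 1.002
```

>>> {"method": "move_arm", "body": {"deltas": [[[0,0,0],[-0.01,0.02,-0.1],-1],[[0,0,0],[-0.01,0.02,-0.15],-1],[[0,0,0],[-0.01,0.02,-0.15],-1],[[0,0,0],[-0.01,0.02,-0.15],-1]]}}

```text
time: 27.92
tool_pos: [0.5682, -0.3562, 0.0065]
tcp_rot: [3.129, 0.275, 0.0]
wrist_force: [1.0, -0.6, -0.2]
width: 1.003
```

>>> {"method": "move_arm", "body": {"deltas": [[[0,0,0],[0,0,0],0],[[0,0,0],[0,0,0],1],[[0,0,0],[0,0,0],1],[[0,0,0],[0,0,0],1],[[0,0,0],[0,0,0],1],[[0,0,0],[0,0,0],1]]}}

```text
time: 28.68
tool_pos: [0.5684, -0.3564, 0.0068]
tcp_rot: [3.129, 0.275, 0.001]
wrist_force: [0.6, -0.9, 4.6]
width: 0.646
```

>>> {"method": "move_arm", "body": {"deltas": [[[0,0,0],[0,0,0.1],1],[[0,0,0],[0,0,0.3],1],[[0,0,0],[0,0,0.6],1],[[0,0,0],[0,0,1.0],1],[[0,0,0],[0,0,1.0],1]]}}

```text
time: 29.3
tool_pos: [0.5712, -0.3582, 0.1123]
tcp_rot: [3.123, 0.274, 0.012]
wrist_force: [0.3, -0.7, -0.1]
width: 0.643
```

>>> {"method": "move_arm", "body": {"deltas": [[[0,0,0],[-0.1,0.15,0.25],1],[[0,0,0],[-0.35,0.4,0.5],1],[[0,0,0],[-0.6,0.7,0.8],1],[[0,0,0],[-0.85,1.0,0.8],1]]}}

```text
time: 29.8
tool_pos: [0.4836, -0.256, 0.1887]
tcp_rot: [3.127, 0.274, 0.006]
wrist_force: [0.7, 0.6, -1.4]
width: 0.646
```

>>> {"method": "move_arm", "body": {"deltas": [[[0,0,0],[-0.3,0.33,0],1],[[0,0,0],[-0.6,0.66,0],1],[[0,0,0],[-0.85,1.0,0],1]]}}

```text
time: 30.18
tool_pos: [0.4024, -0.1563, 0.19]
tcp_rot: [3.125, 0.275, 0.018]
wrist_force: [-1.8, 1.1, -1.8]
width: 0.644
```

>>> {"method": "move_arm", "body": {"deltas": [[[0,0,-0.03],[0,0.33,0],1],[[0,0,-0.05],[0,0.66,0],1],[[0,0,-0.08],[0,1.0,0],1]]}}

```text
time: 30.55
tool_pos: [0.3971, -0.055, 0.1857]
tcp_rot: [-3.14, -0.075, 0.001]
wrist_force: [-0.6, 0.1, -0.9]
width: 0.642
```

>>> {"method": "move_arm", "body": {"deltas": [[[0,0,-0.03],[0,0.33,0],1],[[0,0,-0.05],[0,0.66,0],1],[[0,0,-0.08],[0,1.0,0],1]]}}

```text
time: 30.92
tool_pos: [0.3971, 0.0449, 0.1856]
tcp_rot: [3.139, -0.122, -0.002]
wrist_force: [0.7, 0.1, -1.7]
width: 0.641
```

>>> {"method": "move_arm", "body": {"deltas": [[[0,0,0],[0,0.33,0],1],[[0,0,0],[0,0.66,0],1],[[0,0,0],[0,1.0,0],1]]}}

```text
time: 31.3
tool_pos: [0.3971, 0.1448, 0.1856]
tcp_rot: [3.139, -0.12, -0.002]
wrist_force: [-0.7, 0.5, -1.3]
width: 0.644
```

>>> {"method": "move_arm", "body": {"deltas": [[[0,0,0],[0.15,0.33,0],1],[[0,0,0],[0.45,0.65,-0.2],1],[[0,0,0],[0.45,0.65,-0.5],1],[[0,0,0],[0.45,0.65,-0.5],1],[[0,0,0],[0.45,0.65,-0.5],1],[[0,0,0],[0.45,0.65,-0.5],1]]}}

```text
time: 32.05
tool_pos: [0.4438, 0.2089, 0.1377]
tcp_rot: [-3.138, 0.12, -0.003]
wrist_force: [0.1, -0.1, -1.3]
width: 0.647
```

Run:
```python
from h import *
s=status.read_state();print(s["tool_pos"],s["tcp_rot"],s["wrist_force"],s["width"])
i=camera_info("wrist");p,d=read_camera("wrist");cv2.imwrite("pics/w10.png",p[:,:,::-1]);np.savez("w10.npz",p=p,d=d,**i);i=dict(i,d=d)
Z=fz(i);z=s["tool_pos"][2]
frect(i,(Z>z+.013)&(Z<z+.026),z+.0193,(220,150,420,420))
frect(i,(Z>.025)&(Z<.036),.030,(260,100,400,300))
```

```text
[0.44378329 0.2088938  0.13770902] [-3.13826755  0.12045315 -0.00342051] [ 0.09604734 -0.14172587 -1.34215923] 0.6467329210347583
z 0.15700902388636143 xy 0.4501 0.2093 size 78.5 72.0 yaw 85.5
z 0.15700902388636143 xy 0.4933 0.2089 size 46.1 14.6 yaw 88.6
[(220, 231, 200, 163), (246, 187, 133, 45)]
z 0.03 xy 0.5145 0.2026 size 56.4 19.4 yaw 87.9
[(281, 123, 85, 32)]
```

View pics/w10.png

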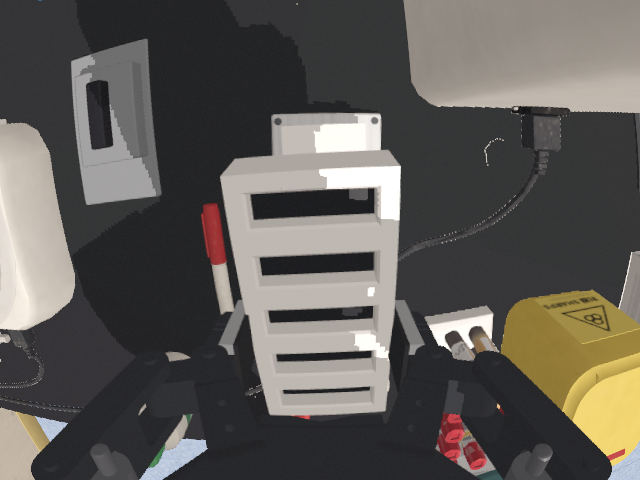

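The plate has tilted in the grasp: its far edge at (310,170) looks raised and skewed. I'll quantify that before going on.

Run:
```python
from h import *
def pts(f):
    i=dict(np.load(f));K,R,t,d=i["K"],i["R"],i["t"],i["d"]
    v,u=np.mgrid[:480,:640];r=np.hypot(u-K[0,2],v-K[1,2])+1e-9;th=r/K[0,0]
    P=np.stack([np.tan(th)*(u-K[0,2])/r*d,np.tan(th)*(v-K[1,2])/r*d,d],-1);return (P-t)@R
from itertools import product
for f,px in (("w3.npz",[(u,v) for u in (252,394) for v in range(195,410,5)]),("w7.npz",[(u,v) for u in (321,) for v in range(195,410,5)]),("w8.npz",[(u,v) for u in (321,) for v in range(195,410,5)]),
  ("w10.npz",[(int(250+ (v-220)*.12),v) for v in range(225,400,3)]+[(int(386-(v-190)*.03),v) for v in range(200,400,3)]+[(u,248) for u in range(260,375,4)]+[(u,299) for u in range(270,375,4)])):
    C=pts(f);A=np.array([C[v,u] for u,v in px])
    for k in range(4):
        s=np.linalg.lstsq(np.c_[A[:,:2],np.ones(len(A))],A[:,2],rcond=None)[0];e=A[:,2]-np.c_[A[:,:2],np.ones(len(A))]@s
        A=A[abs(e)<max(.0015,1.5*e.std())]
    print(f,len(A),"slope deg x,y",np.degrees(np.arctan(s[:2])).round(1),"rms",e.std().round(4),A.min(0).round(3),A.max(0).round(3))
```

```text
w3.npz 53 slope deg x,y [35.6  6.3] rms 0.0102 [ 0.389 -0.226 -0.002] [ 0.602 -0.102  0.123]
w7.npz 43 slope deg x,y [-89.6 -90. ] rms 0.0002 [0.408 0.204 0.15 ] [0.499 0.211 0.152]
w8.npz 43 slope deg x,y [-89.9  90. ] rms 0.0002 [ 0.514 -0.148  0.132] [ 0.604 -0.133  0.134]
w10.npz 176 slope deg x,y [10.  -0.8] rms 0.0005 [0.402 0.185 0.149] [0.497 0.235 0.167]
```

The plate is pitched 10° (far end up) with no roll. I'll turn the tool 10° back to level it, with a firmer grip, then re-measure.

>>> {"method": "move_arm", "body": {"deltas": [[[0,0,0],[0,0,0],1],[[0,0,0],[0,0,0],1],[[0.003,0.04,0],[0,0,0],1],[[0.006,0.08,0],[0,0,0],1],[[0.009,0.111,0],[0,0,0],1],[[0.009,0.111,0],[0,0,0],1],[[0.009,0.111,0],[0,0,0],1],[[0.009,0.111,0],[0,0,0],1]], "grip_force": 80}}

```text
time: 33.1
tool_pos: [0.4427, 0.2089, 0.1363]
tcp_rot: [-3.12, 0.118, 0.273]
wrist_force: [-0.4, 0.0, -1.2]
width: 0.635
```

```bash
cat >> h.py <<'E'
def fpts(i):
    K,R,t,d=i["K"],i["R"],i["t"],i["d"]
    v,u=np.mgrid[:480,:640];r=np.hypot(u-K[0,2],v-K[1,2])+1e-9;th=r/K[0,0]
    P=np.stack([np.tan(th)*(u-K[0,2])/r*d,np.tan(th)*(v-K[1,2])/r*d,d],-1);return (P-t)@R
E
python3 - <<'E'
from h import *
s=status.read_state();print(s["tool_pos"],s["tcp_rot"],s["wrist_force"],s["width"])
i=camera_info("wrist");p,d=read_camera("wrist");cv2.imwrite("pics/w11.png",p[:,:,::-1]);np.savez("w11.npz",p=p,d=d,**i);i=dict(i,d=d)
C=fpts(i);T=s["tool_pos"]
m=(C[...,2]>T[2]-.01)&(C[...,2]<T[2]+.045)&(abs(C[...,0]-T[0])<.08)&(abs(C[...,1]-T[1])<.0275);v,u=np.nonzero(m&(p.mean(-1)>110));A=C[v,u]
for k in range(8):
    M=np.c_[A[:,:2],np.ones(len(A))];q=np.linalg.lstsq(M,A[:,2],rcond=None)[0];e=A[:,2]-M@q;kp=abs(e)<max(.0012,2*e.std());A,u,v=A[kp],u[kp],v[kp]
print(len(A),"slopes",np.degrees(np.arctan(q[:2])),"z",A[:,2].mean(),"far row/x",v.min(),A[:,0].max())
mk=np.zeros((480,640),bool);mk[v,u]=1
frect(i,mk,A[:,2].mean(),(0,0,640,480))
E
```

```text
[0.44266116 0.20892629 0.13633474] [-3.12003406  0.11834394  0.27290243] [-0.36649722  0.00635999 -1.23807761] 0.6349286330319609
21738 slopes [-0.03222055  0.13766403] z 0.15437382711865777 far row/x 165 0.512720711806418
z 0.15437382711865777 xy 0.4529 0.209 size 119.5 55.2 yaw -0.3
[(220, 165, 176, 250)]
```

View pics/w11.png

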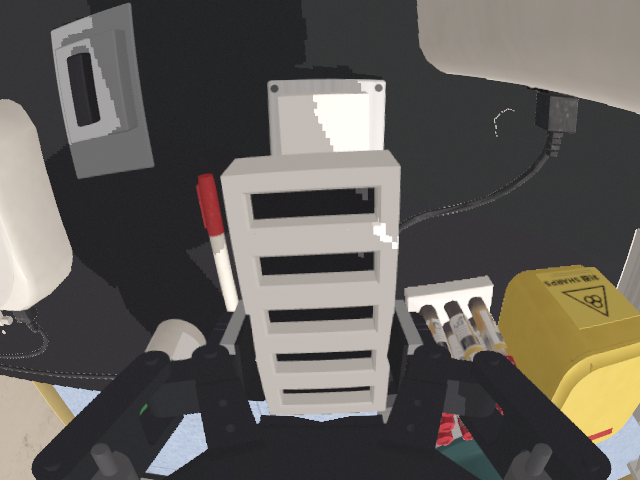

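Run:
```python
from h import *
i=dict(np.load("w11.npz"));C=fpts(i);p=i["p"]
m=(abs(C[...,2]-.1544)<.0015)&(p.mean(-1)>110)&(abs(C[...,0]-.4427)<.085)&(abs(C[...,1]-.209)<.045)
# long edges at several x stations
xs=np.arange(.39,.512,.01);L=[];Rr=[]
for x in xs:
    k=m&(abs(C[...,0]-x)<.002)
    if k.sum()>3: y=C[...,1][k]; print(round(x,3),y.min().round(4),y.max().round(4))
xx=C[...,0][m];print("x",xx.min(),xx.max())
for y in np.arange(.186,.236,.008):
    k=m&(abs(C[...,1]-y)<.001); print("y",round(y,3),C[...,0][k].min().round(4),C[...,0][k].max().round(4))
```

```text
0.4 0.1821 0.2374
0.41 0.1816 0.2377
0.42 0.1816 0.2375
0.43 0.1821 0.2373
0.44 0.1819 0.2364
0.45 0.1812 0.2361
0.46 0.1806 0.2418
0.47 0.1805 0.2366
0.48 0.1805 0.2364
0.49 0.1803 0.2361
0.5 0.1798 0.2358
0.51 0.1796 0.2359
x 0.39155962627048696 0.5127228428060069
y 0.186 0.3931 0.5116
y 0.194 0.3916 0.512
y 0.202 0.3944 0.5122
y 0.21 0.3928 0.5123
y 0.218 0.3947 0.5121
y 0.226 0.3936 0.5125
y 0.234 0.394 0.5127
```

The plate has slid about 10 mm forward in the grip and twisted to yaw -1.1°. It is level now: centre (0.4529, 0.2088), underside at 0.132. I'll correct yaw and x, then lower it.

>>> {"method": "move_arm", "body": {"deltas": [[[0,0,-0.01],[-0.03,0,-0.05],1],[[0,0,-0.025],[-0.06,0,-0.2],1],[[0,0,-0.037],[-0.08,0,-0.4],1],[[0,0,-0.037],[-0.08,0,-0.6],1],[[0,0,-0.037],[-0.08,0,-0.7],1],[[0,0,-0.037],[-0.08,0,-0.7],1],[[0,0,-0.037],[-0.08,0,-0.7],1]]}}

```text
time: 34.02
tool_pos: [0.4356, 0.2091, 0.0667]
tcp_rot: [-3.11, 0.209, 0.271]
wrist_force: [-0.0, 0.2, -0.7]
width: 0.636
```

```bash
cat > m.py <<'E'
from h import *
s=status.read_state();print(s["tool_pos"],s["tcp_rot"],s["wrist_force"],s["width"])
i=camera_info("wrist");p,d=read_camera("wrist");i=dict(i,d=d);C=fpts(i);T=s["tool_pos"]
m=(abs(C[...,2]-T[2]-.018)<.004)&(p.mean(-1)>100)&(abs(C[...,0]-T[0]-.01)<.085)&(abs(C[...,1]-.209)<.045)
zz=np.median(C[...,2][m]);m&=abs(C[...,2]-zz)<.002;A=C[m];M=np.c_[A[:,:2],np.ones(len(A))];q=np.linalg.lstsq(M,A[:,2],rcond=None)[0]
print("top z",zz,"slopes",np.degrees(q[:2]))
f=lambda x:(lambda y:(round(y.min(),4),round(y.max(),4)))(C[...,1][m&(abs(C[...,0]-x)<.002)])
print([f(T[0]+a) for a in (-.02,-.01,.03,.045,.06)])
g=lambda y:(lambda x:(round(x.min(),4),round(x.max(),4)))(C[...,0][m&(abs(C[...,1]-y)<.001)])
print([g(y) for y in (.19,.2,.21,.22,.23)])
frect(i,(abs(C[...,2]-.030)<.005),.030,(250,30,420,300))
E
python3 m.py
```

```text
[0.43555534 0.20910408 0.06672432] [-3.10981558  0.20936154  0.27127311] [-0.03844321  0.24015655 -0.71528773] 0.6357720944842902
top z 0.08468899903317262 slopes [0.02736049 0.15203606]
[(np.float64(0.1826), np.float64(0.2389)), (np.float64(0.1833), np.float64(0.238)), (np.float64(0.1787), np.float64(0.235)), (np.float64(0.1775), np.float64(0.2337)), (np.float64(0.1762), np.float64(0.2326))]
[(np.float64(0.385), np.float64(0.5038)), (np.float64(0.3851), np.float64(0.5047)), (np.float64(0.3869), np.float64(0.5051)), (np.float64(0.3876), np.float64(0.5062)), (np.float64(0.3877), np.float64(0.507))]
z 0.03 xy 0.5104 0.2026 size 56.3 29.0 yaw 86.7
[(250, 86, 129, 71)]
```

>>> {"method": "move_arm", "body": {"deltas": [[[0,0,0],[-0.012,0,-0.12],1],[[0,0,0],[-0.012,0,-0.22],1],[[0,0,0],[-0.012,0,-0.28],1],[[0,0,0],[-0.012,0,-0.31],1],[[0,0,0],[-0.012,0,-0.315],1],[[0,0,0],[-0.012,0,-0.315],1]]}}

```text
time: 34.83
tool_pos: [0.4341, 0.209, 0.0349]
tcp_rot: [-3.11, 0.209, 0.272]
wrist_force: [-0.6, 0.4, -0.9]
width: 0.636
```

```bash
python3 m.py
```

```text
[0.43407855 0.20898159 0.03492188] [-3.11001384  0.20916543  0.27219466] [-0.58112043  0.39720434 -0.92546053] 0.6361905311174839
top z 0.05288969508609638 slopes [-0.00919811  0.13632145]
[(np.float64(0.1825), np.float64(0.239)), (np.float64(0.1831), np.float64(0.238)), (np.float64(0.1786), np.float64(0.235)), (np.float64(0.1776), np.float64(0.2336)), (np.float64(0.1762), np.float64(0.2324))]
[(np.float64(0.3831), np.float64(0.5024)), (np.float64(0.3838), np.float64(0.5031)), (np.float64(0.3855), np.float64(0.5037)), (np.float64(0.3865), np.float64(0.5048)), (np.float64(0.3867), np.float64(0.5055))]
z 0.03 xy 0.513 0.1999 size 51.5 24.0 yaw 86.6
[(250, 87, 141, 73)]
```

Top at 0.0529, so it is about 1 mm above the long plate, centred at x = 0.4444 and level. I'll lower the last millimetre and release.

>>> {"method": "move_arm", "body": {"deltas": [[[0,0,0],[0,0,-0.01],1],[[0,0,0],[0,0,-0.01],1],[[0,0,0],[0,0,-0.01],1]]}}

```text
time: 35.25
tool_pos: [0.4342, 0.2091, 0.0342]
tcp_rot: [-3.11, 0.209, 0.272]
wrist_force: [0.1, 0.5, 1.5]
width: 0.634
```

>>> {"method": "move_arm", "body": {"deltas": [[[0,0,0],[0,0,0],0],[[0,0,0],[0,0,0],-0.5],[[0,0,0],[0,0,0],-1],[[0,0,0],[0,0,0],-1],[[0,0,0],[0,0,0],-1],[[0,0,0],[0,0,0.2],-1],[[0,0,0],[0,0,0.6],-1],[[0,0,0],[0,0,1.0],-1],[[0,0,0],[0,0,1.0],-1]]}}

```text
time: 36.38
tool_pos: [0.4368, 0.21, 0.1374]
tcp_rot: [-3.108, 0.209, 0.261]
wrist_force: [-0.4, -0.4, 0.5]
width: 0.999
```

>>> {"method": "move_arm", "body": {"deltas": [[[-0.009,-0.05,0],[0,0,0.3],-1],[[-0.009,-0.111,0],[0.1,0,0.6],-1],[[-0.009,-0.111,0],[0.1,0,0.6],-1],[[-0.009,-0.111,0],[0.1,0,0.6],-1],[[-0.009,-0.111,0],[0.1,0,0.6],-1]]}}

```text
time: 37.0
tool_pos: [0.4429, 0.2084, 0.1918]
tcp_rot: [-3.126, 0.209, 0.005]
wrist_force: [0.1, -0.1, -0.6]
width: 1.0
```

Run:
```python
from h import *
s=status.read_state();print(s["tool_pos"],s["tcp_rot"])
i=camera_info("wrist");p,d=read_camera("wrist");cv2.imwrite("pics/w12.png",p[:,:,::-1]);i=dict(i,d=d)
Z=fz(i);B=(255,100,405,330)
for lo,hi,z in ((.045,.06,.052),(.024,.037,.030),(.024,.06,.030)): print(lo,hi);frect(i,(Z>lo)&(Z<hi),z,B)
```

```text
[0.44294303 0.20840816 0.19177538] [-3.12603791  0.20929619  0.00521858]
0.045 0.06
z 0.052 xy 0.4447 0.2087 size 118.8 56.3 yaw -4.6
[(282, 148, 78, 147)]
0.024 0.037
z 0.03 xy 0.5127 0.2025 size 55.9 23.0 yaw 87.7
z 0.03 xy 0.4125 0.2062 size 97.2 56.2 yaw -2.3
[(284, 120, 71, 32), (303, 196, 63, 110)]
0.024 0.06
z 0.03 xy 0.4442 0.2092 size 160.4 64.7 yaw -2.3
[(282, 120, 84, 186)]
```

View pics/w12.png

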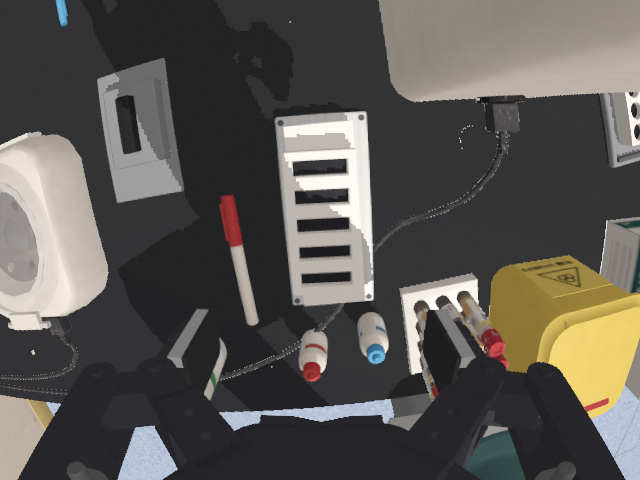

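Trough plate at (0.4447, 0.2087), yaw -4.6°, centred on the long plate, whose ends at (320,135) and (330,297) show evenly. Now the cover at (140,120).

>>> {"method": "move_arm", "body": {"deltas": [[[0,0,0.04],[0.3,0.5,0],-1],[[0,0,0.078],[0.6,1.0,0],-0.5],[[0,0,0.078],[0.6,1.0,0],-0.2]]}}

```text
time: 37.42
tool_pos: [0.5051, 0.3114, 0.1916]
tcp_rot: [-3.132, 0.014, 0.004]
wrist_force: [-0.9, -0.3, -0.7]
width: 0.61
```

>>> {"method": "move_arm", "body": {"deltas": [[[0,0,0],[0.3,0.4,-0.2],-0.2],[[0,0,0],[0.53,0.6,-0.7],-0.2],[[0,0,0],[0.53,0.6,-1.0],-0.2],[[0,0,0],[0.53,0.6,-1.0],-0.2],[[0,0,0],[0.53,0.6,-1.0],-0.2]]}}

```text
time: 38.05
tool_pos: [0.5571, 0.3685, 0.0946]
tcp_rot: [-3.131, 0.018, -0.0]
wrist_force: [0.1, 0.5, 0.6]
width: 0.602
```

Run:
```python
from h import *
s=status.read_state();print(s["tool_pos"],s["tcp_rot"])
i=camera_info("wrist");p,d=read_camera("wrist");i=dict(i,d=d)
Z=fz(i);B=(240,150,420,400)
for lo,hi,z in ((.03,.045,.036),(.017,.045,.022)): frect(i,(Z>lo)&(Z<hi),z,B)
```

```text
[0.55708601 0.3684558  0.09457862] [-3.13127023e+00  1.80924666e-02 -1.77721589e-04]
z 0.036 xy 0.5568 0.3682 size 51.9 14.2 yaw -1.1
[(311, 222, 25, 84)]
z 0.022 xy 0.5564 0.3683 size 76.1 55.9 yaw -0.3
[(277, 197, 94, 116)]
```

>>> {"method": "move_arm", "body": {"deltas": [[[-0.006,0,0],[-0.004,0,-0.3],-0.2],[[-0.006,0,0],[-0.004,0,-0.55],-0.2],[[-0.006,0,0],[-0.004,0,-0.68],-0.2],[[-0.006,0,0],[-0.004,0,-0.68],-0.2],[[-0.006,0,0],[-0.004,0,-0.68],-0.2]]}}

```text
time: 38.72
tool_pos: [0.5576, 0.3695, 0.0275]
tcp_rot: [-3.139, 0.017, -0.003]
wrist_force: [0.2, -0.3, 0.3]
width: 0.599
```

>>> {"method": "move_arm", "body": {"deltas": [[[0,0,0],[0,0,0],0.5],[[0,0,0],[0,0,0],1],[[0,0,0],[0,0,0],1],[[0,0,0],[0,0,0],1],[[0,0,0],[0,0,0],1]], "grip_force": 60}}

```text
time: 39.35
tool_pos: [0.5572, 0.3693, 0.0269]
tcp_rot: [-3.14, 0.017, -0.002]
wrist_force: [-0.6, -0.1, 5.7]
width: 0.139
```

>>> {"method": "move_arm", "body": {"deltas": [[[0,0,0],[0,0,0.1],1],[[0,0,0],[0,0,0.35],1],[[0,0,0],[0,0,0.7],1],[[0,0,0],[0,0,1.0],1],[[0,0,0],[0,0,1.0],1]]}}

```text
time: 39.98
tool_pos: [0.5584, 0.3701, 0.1291]
tcp_rot: [-3.138, 0.017, -0.008]
wrist_force: [0.1, 1.2, 0.6]
width: 0.138
```

>>> {"method": "move_arm", "body": {"deltas": [[[0,0,-0.01],[-0.1,-0.15,0],1],[[0,0,-0.02],[-0.25,-0.4,0],1],[[0,0,-0.03],[-0.4,-0.7,0],1],[[0,0,-0.043],[-0.6,-1.0,0],1]]}}

```text
time: 40.48
tool_pos: [0.4948, 0.2675, 0.1235]
tcp_rot: [3.138, -0.124, -0.005]
wrist_force: [-0.0, 0.1, -1.6]
width: 0.14
```

>>> {"method": "move_arm", "body": {"deltas": [[[0,0,0],[-0.25,-0.3,0],1],[[0,0,0],[-0.4,-0.5,0],1],[[0,0,0],[-0.52,-0.6,-0.05],1],[[0,0,0],[-0.52,-0.6,-0.1],1],[[0,0,0],[-0.52,-0.6,-0.1],1],[[0,0,0],[-0.52,-0.6,-0.1],1]]}}

```text
time: 41.22
tool_pos: [0.4452, 0.2096, 0.1158]
tcp_rot: [-3.138, 0.122, -0.0]
wrist_force: [0.1, 0.1, -0.8]
width: 0.14
```

Run:
```python
from h import *
s=status.read_state();print(s["tool_pos"],s["tcp_rot"],s["wrist_force"],s["width"])
i=camera_info("wrist");p,d=read_camera("wrist");cv2.imwrite("pics/w13.png",p[:,:,::-1]);i=dict(i,d=d);C=fpts(i);T=s["tool_pos"]
m=(abs(C[...,2]-T[2]+.005)<.006)&(abs(C[...,0]-T[0])<.06)&(abs(C[...,1]-T[1])<.04)&(p.mean(-1)>70)
zz=np.median(C[...,2][m]);m&=abs(C[...,2]-zz)<.003;A=C[m];M=np.c_[A[:,:2],np.ones(len(A))];q=np.linalg.lstsq(M,A[:,2],rcond=None)[0]
print("top z",zz,"slopes",np.degrees(q[:2]))
for x in (.46,.47,.475,.48): y=C[...,1][m&(abs(C[...,0]-x)<.0015)];print(x,y.min().round(4),y.max().round(4))
for y in (.19,.2,.215,.225): x=C[...,0][m&(abs(C[...,1]-y)<.001)];print(y,x.min().round(4),x.max().round(4))
```

```text
[0.44515875 0.20960244 0.11578688] [-3.13822507e+00  1.22361774e-01 -3.63145102e-04] [ 0.13919485  0.12658572 -0.8353506 ] 0.13990683669201034
top z 0.1110716428465249 slopes [-0.26736448  0.08614885]
0.46 0.1808 0.2365
0.47 0.1802 0.2362
0.475 0.1794 0.2356
0.48 0.1799 0.2352
0.19 0.4426 0.4802
0.2 0.4504 0.4808
0.215 0.4064 0.4821
0.225 0.4469 0.483
```

View pics/w13.png

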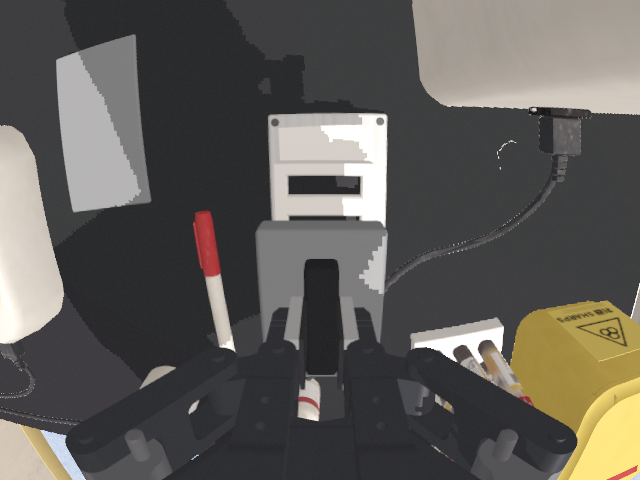

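The cover is level and aligned over the trough plate, with the two far troughs visible at (324,185) and (324,217). I'll lower it with a 1 mm correction.

>>> {"method": "move_arm", "body": {"deltas": [[[0,0,0],[0.01,-0.012,-0.12],1],[[0,0,0],[0.01,-0.012,-0.25],1],[[0,0,0],[0.01,-0.012,-0.33],1],[[0,0,0],[0.01,-0.012,-0.38],1],[[0,0,0],[0.01,-0.012,-0.4],1],[[0,0,0],[0.01,-0.012,-0.4],1]]}}

```text
time: 42.02
tool_pos: [0.4456, 0.2077, 0.0758]
tcp_rot: [-3.138, 0.123, -0.0]
wrist_force: [0.2, 0.3, -0.9]
width: 0.14
```

>>> {"method": "move_arm", "body": {"deltas": [[[0,0,0],[0,0,-0.01],1],[[0,0,0],[0,0,-0.013],1],[[0,0,0],[0,0,-0.013],1]]}}

```text
time: 42.4
tool_pos: [0.4458, 0.2078, 0.0749]
tcp_rot: [-3.138, 0.123, -0.001]
wrist_force: [-0.8, -0.1, -0.1]
width: 0.137
```

>>> {"method": "move_arm", "body": {"deltas": [[[0,0,0],[0,0,0],0.5],[[0,0,0],[0,0,0],0],[[0,0,0],[0,0,0],0],[[0,0,0],[0,0,0.2],0],[[0,0,0],[0,0,0.6],-0.5],[[0,0,0],[0,0,1.0],-1],[[0,0,0],[0,0,1.0],-1],[[0,0,0],[0,0,1.0],-1]]}}

```text
time: 43.4
tool_pos: [0.4451, 0.2076, 0.174]
tcp_rot: [-3.139, 0.123, 0.001]
wrist_force: [-0.7, -0.4, -0.5]
width: 0.995
```

Run:
```python
from h import *
s=status.read_state();print(s["tool_pos"],s["tcp_rot"])
i=camera_info("wrist");p,d=read_camera("wrist");cv2.imwrite("pics/w14.png",p[:,:,::-1]);i=dict(i,d=d)
Z=fz(i);B=(255,100,405,345)
for lo,hi,z in ((.0775,.092,.084),(.062,.0765,.070),(.045,.06,.052),(.024,.037,.030)): print(lo,hi);frect(i,(Z>lo)&(Z<hi),z,B)
i=camera_info("top");p,d=read_camera("top");C=cloud(i,d);Z=C[...,2]
roi=np.zeros((480,640),bool);roi[185:275,340:415]=1
rects(i,roi&(Z>.025)&(Z<.038),.032);c=p[:,:,::-1]
cv2.imwrite("pics/t14.png",cv2.resize(c[180:330,160:480],None,fx=2.4,fy=2.4,interpolation=2))
```

```text
[0.445095   0.20755004 0.17401895] [-3.13867100e+00  1.23136891e-01  8.75145693e-04]
0.0775 0.092
z 0.084 xy 0.4455 0.2083 size 51.6 14.2 yaw -4.4
[(310, 209, 22, 75)]
0.062 0.0765
z 0.07 xy 0.4451 0.2082 size 76.4 56.3 yaw -4.4
[(279, 187, 83, 105)]
0.045 0.06
z 0.052 xy 0.4919 0.205 size 55.9 23.1 yaw 85.8
z 0.052 xy 0.3918 0.2124 size 56.2 12.5 yaw 86.0
[(281, 155, 79, 33), (285, 292, 72, 15)]
0.024 0.037
z 0.03 xy 0.5136 0.2029 size 56.9 22.5 yaw 86.4
z 0.03 xy 0.3838 0.2079 size 55.3 39.5 yaw 87.8
[(284, 125, 75, 30), (296, 273, 64, 44)]
px [372. 241.] xy 0.5522 -0.139 size 118 57 yaw 9.3
```

```bash
python3 -c "
from workcell import order
print(order.finish_job())"
```

```text
the job is handed in; nothing more can be done
None
```

The plates are swapped and the job is handed in at about 43.5 s, but the trough plate did not stay level the whole way.

**What I did:** I parked the trough plate on one mat and the cover on the other. Then I put the round-well plate in the reader, the trough plate on the long plate, and the cover on top. The long plate did not move measurably.

**Last checks, by camera:**

| Item | Position (m) | Yaw | Compared with |
|---|---|---|---|
| Round-well plate | (0.550, -0.141) | 9.4° | reader centre about (0.550, -0.141), yaw 9.0–9.4° |
| Trough plate | (0.4447, 0.2087) | -4.6° | long plate centre about (0.4444, 0.2083) |
| Cover | (0.4451, 0.2082) | -4.4° | trough plate, within about 1 mm |

The gripper was open and about 10 cm above the stack when I handed in.

**What went wrong or disagreed:**
- **Trough plate tilt:** on the second carry it slipped in the grip. It pitched about 10°, slid about 10 mm and twisted about 3°. I don't know whether it was bumped or slipped in the fast motion. I levelled it in the air, to within 0.2°, and corrected its position before setting it down.
- **Top camera offset:** it puts the round-well plate about 2–3 mm away from the wrist camera's reading. It showed the same offset at the start, so I trusted the wrist camera.
- **Final overview picture:** I had used all 16 views, so I checked the end state by numbers only.

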